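# Lock the dust cap onto the camera's bayonet mount

## Robot

A 6-joint arm with a two-finger parallel gripper is mounted at the origin on the work surface. World frame = base frame: x ahead of the robot, y to its left, z up, the work surface at z = 0. Lengths are in mm, angles in rad, forces in N, time in s.
With the tool pointing down it reaches from about 275 to 750 mm from the base axis. Payload 10.2 kg.
Tool frame: the origin (TCP) lies at the very end of the fingers, on their centre line; the grasp point (between the pads) lies 19 mm behind it (ctrl.pinch_z is the distance from the TCP to the grasp point, in mm); y points along the fingers, z is the direction in which the jaws open and shut, and the axes are right-handed (so a half turn about y gives the same grasp; the last joint's range is limited). The gripper opens to 85 mm and grips with 20 to 120 N. Pads are 22 mm wide; open, the fingers measure 114 mm over their backs; the gripper's body (76 mm by 85 mm) begins 54 mm behind the grasp point. The pads swing forward as they close: fully open they stand 13 mm farther back than shut.
Start: joints at [0.903, 0.313, 1.498, -0, 1.331, -0.223], TCP at [225.909, 473.916, 231.294] pointing down, gripper open.
Joint ranges: [-2.94, 2.94], [-0.97, 2.17], [0.19, 2.56], [-1.23, 4.37], [0.02, 3.11], [-2.88, 2.88]. Speed limits (rad/s): [2.39, 2.39, 3.01, 3.14, 3.14, 3.14].

## Interface

Orientations are given as a unit quaternion [w, x, y, z].
In Python, from rig import sense, eyes, ctrl gives the robot as it stands. The module is installed in compiled form; this text tells all that it offers.
- The arm moves only by the shell command python3 -m handwheel 'ROWS' [FORCE]. ROWS is JSON, a list of rows, each an object of numbers: "grip": the finger opening in mm, from 0 to 85.4; "tx", "ty", "tz": the shift along the tool's x, y, z in mm; "wx", "wy", "wz": the turn, a rotation vector about the tool's x, y, z in rad. In form: [{"grip": .., "tx": .., "ty": .., "tz": .., "wx": .., "wy": .., "wz": ..}, ...]. A call has 1 to 10 rows; each row shifts and turns the commanded pose from where the row before left it, along the tool's axes as they then stand; what a row does not reach is not made up. A row lasts 1/12 s, in which the tool goes at most 41.7 mm and 7.16 degrees, less where a joint would pass 70% of its speed; a pose out of reach is approached as far as the arm can. A call is refused whole if a number of a shift passes 41.7 or a number of a turn 0.125, either way. A call with a gripper value outside its range is refused whole. The fingers move at their own pace and stop on an object; FORCE is the grip in N (left out, the last holds). Time passes only in rows, so rows that do not move let the fingers close. It gives the time, the measured TCP pose, the force and the opening at its end, in the units of the state.
- sense(): the state, without advancing time (a new reading comes with each control period).
- eyes.capture(name): name is "scene" or "top"; returns a dict with "pixels" (480x640x3 uint8, red, green, blue), "mtx" (3x3 intrinsics, pixels), "R" (3x3) and "t" (3): a world point X has camera coordinates R X + t. Camera axes: x right, y down, z forward; pixel columns grow to the right and rows downward; lengths in mm; the calibration is good to about 2 mm. A picture is of the moment at which its call begins. There is no depth.
- ctrl.finish_job(): hands the job in, once; it reports no verdict.
The state is a dict: "time_s": time; "joints": joint angles; "dq": joint speeds; "tau": joint torques, N m; "eef_pos": TCP position; "ee_rot": TCP orientation; "force": force on the tool from outside, world axes, zero at the start; "wrist_torque": the same for the moment, N m; "grip_width": opening from 0.0 (shut) to 1.0 (fully open).
Only numpy, scipy, OpenCV 4.12 (cv2) and the standard library are available. Lean on these libraries where they do the work, as an engineer would, in place of code of your own. Each camera call takes 0.05 s, during which the arm holds its last target.

## Task

The copy camera stands tilted on its desk stand with its lens off. Put the grey dust cap with the finger bar on the camera's open mount, its two lugs in the two slots: push it in against the spring, give it a quarter turn clockwise until it stops, then let it spring back into its lock and let go. Leave the other things on the desk where they are.

Things in the scene. Friction and masses are not known exactly. Their poses are not given: they have to be found in the camera images.
- cap_mid (a point): Centre of the grey plastic dust cap, half-way up its 50 mm height (25 mm above its underside). It stands on the desk, bar upwards; z points up through the bar, x along the bar. The bar to grip is 50 mm long, 12 mm thick, from 18 to 50 mm above the underside; below it a disc 62 mm across from 13 to 18 mm. A half turn gives the same cap. About 80 g.
- cap: The same cap at the centre of its underside, same axes. Under the disc: a round plug 40 mm across and 13 mm high, and at its foot two lugs pointing to +x and -x, in line with the bar: 12 mm wide, 4.5 mm high, reaching out to 30 mm from the axis.
- mount_face (a point): The camera's lens mount, a metal ring 80 mm across facing up, its axis 21 to 39 degrees from vertical, leaning roughly towards the robot. Origin at the centre of its front face; z points out of it along its axis; x runs along the two entry slots, at opposite sides (+x and -x). Opening 44 mm across, slots 18 mm wide, flange 4.5 mm thick.
- spring_plate (a joint): Spring plate inside the mount; pressed travel, m. 0: its face 3 mm below the front face, pushing out with 3 N; 0.010: 9 N. The cap turns only when pushed in so far that its underside is 9.5 to 13 mm below the front face (at 13 its disc meets the ring). It turns only clockwise, looking into the mount (negative about z), to a hard stop at about 82 degrees. There (from 77 on), no longer pushed, it springs out into notches: underside then 6 to 7 mm below the face.
- camera (a joint): Tilt of the camera on its stand, rad: 0 means the mount's axis is 30 degrees from vertical, more is leaning further towards the robot. Very stiff; it stays where it is.
- stand: Black steel stand fixed to the desk, base 150 x 190 mm, origin under its centre. The black camera body (100 x 145 x 50 mm, with a hump on its upper edge) hangs between its two cheeks on a hinge along the stand's y axis, 78 mm above the desk, and reaches up to about 0.15 m. The mount's face is 41 mm from that hinge along the mount's axis.
- stamp: a small wooden hand stamp, 42 mm across, 67 mm high, round handle; a bystander, origin at its underside, to be left alone
- tape: a roll of paper tape lying flat, 68 mm across, 22 mm high; a bystander, origin at its underside, to be left alone
- lens: the lens taken off the camera, a black and metal cylinder 77 mm across, 65 mm high, standing upright; a bystander, origin at its underside, to be left alone
- stapler: a grey stapler 135 x 36 mm, 48 mm high; a bystander, origin at its underside, to be left alone
- mug: a white mug, 82 mm across plus handle, 92 mm high; a bystander, origin at its underside, to be left alone
- notebook: a thick bound notebook lying flat, 110 x 160 mm, 20 mm high; a bystander, origin at its underside, to be left alone
- screwdriver: a screwdriver with a wooden handle lying on the desk, along its own x axis, about 0.2 m long; a bystander, origin at its underside, to be left alone
There are look-alikes about, which are no part of the job. What is shaped like the cap but blue or orange is not meant. Leave any blue look-alike of the stand alone.

How it is judged (in metres and radians):
On the way:
1. the cap's lugs are in the slots and it is pushed in past the flange (underside at least 9 mm below the mount's face, lugs within 14 degrees of the slots) (x of cap_mid in the frame of mount_face between -0.004 and 0.004 m and y of cap_mid in the frame of mount_face between -0.004 and 0.004 m and z of cap_mid in the frame of mount_face below 0.016 m and angle between the x axis of cap_mid and the x axis of mount_face, either way round below 0.25 rad), for 0.1 s.
At the end, for the whole second after the job is handed in: The cap sits on the mount, centred within 4 mm, square to it within 7 degrees, turned more than 69 degrees from the slots (the stop is at 82), sprung back into its lock (underside 4.5 to 8 mm below the mount's face), at rest and let go (x of cap_mid in the frame of mount_face between -0.004 and 0.004 m and y of cap_mid in the frame of mount_face between -0.004 and 0.004 m and z of cap_mid in the frame of mount_face between 0.017 and 0.0205 m and angle between the x axis of cap_mid and the x axis of mount_face, either way round above 1.2 rad and angle between the z axis of cap_mid and the z axis of mount_face, either way round below 0.12 rad and linear speed of cap below 0.02 m/s); the robot touches nothing.
It fails at once if a bystander (stamp, tape, lens, stapler, mug, notebook, screwdriver) is shifted more than 30 mm (distance of any of stamp, tape, lens, stapler, mug, notebook, screwdriver from where it was at the start of the episode above 0.03 m).
It also fails if it takes over 48 s, if anything falls off the work surface, if the arm or the gripper's body presses on something with over 40 N, if the wrist force passes 120 N, or if a joint passes its speed limit or range.

## Working session

There is one attempt and no reset: what is moved stays moved. The work goes in short steps, Python scripts to look and compute and a shell command to move; the robot and the scene stay as the last step left them, time stands still between calls to the robot, and variables do not carry over. Pictures are saved under pics/ and viewed, and the job is handed in when it is done.

```bash
mkdir -p pics; python3 - <<'E'
from rig import sense, eyes, ctrl
import cv2
s=sense(); print(s); print(ctrl.pinch_z)
for n in("scene","top"):
    d=eyes.capture(n); cv2.imwrite(f"pics/{n}0.png",d["pixels"][:,:,::-1]); print(d["mtx"],d["R"],d["t"])
E
```

```text
{'time_s': 0.0, 'joints': array([ 9.02579911e-01,  3.13454323e-01,  1.49847592e+00,  2.10772372e-05,
        1.33096805e+00, -2.23383332e-01]), 'dq': array([ 0.00064653, -0.00098733, -0.00017553,  0.00109485,  0.00020419,
        0.0011771 ]), 'tau': array([-7.43694072e-04, -4.12254882e+01, -2.59750503e+01, -6.06209892e-05,
        4.05353247e-03,  1.27328258e-05]), 'eef_pos': array([225.74278494, 473.69790724, 230.71823759]), 'ee_rot': array([-0.68927487,  0.69010163, -0.15618603,  0.15577489]), 'force': array([-0.20591893, -0.04734404, -0.44351598]), 'wrist_torque': array([-0.01427628, -0.01074044,  0.02856655]), 'grip_width': 0.9985160299913515}
18.700000000000003
[[623.70941445   0.         310.60156971]
 [  0.         623.70941445 241.55160252]
 [  0.           0.           1.        ]] [[-0.24715442  0.96878283 -0.01935242]
 [ 0.6789394   0.1588913  -0.71679484]
 [-0.6913436  -0.19029813 -0.69701553]] [ 102.51072304 -262.69590604 1884.55070434]
[[486.43734669   0.         320.42713515]
 [  0.         486.43734669 232.18300158]
 [  0.           0.           1.        ]] [[ 0.00401641 -0.99995514 -0.00857851]
 [-0.99703019 -0.00334461 -0.07693903]
 [ 0.07690689  0.00886205 -0.99699889]] [2.78957526e-01 4.91855049e+02 1.33713579e+03]
```

View pics/scene0.png

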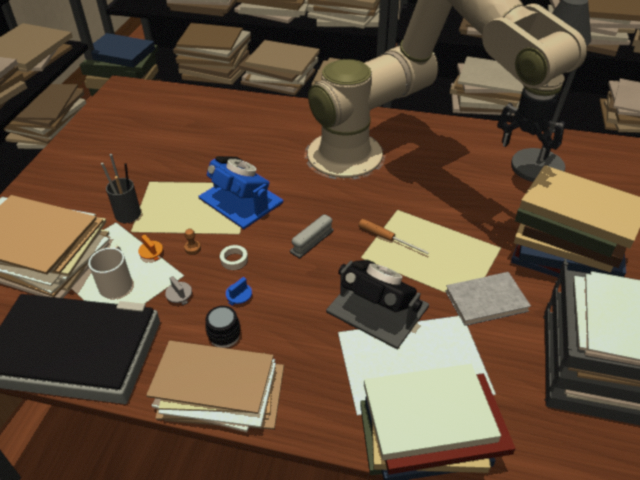

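View pics/top0.png

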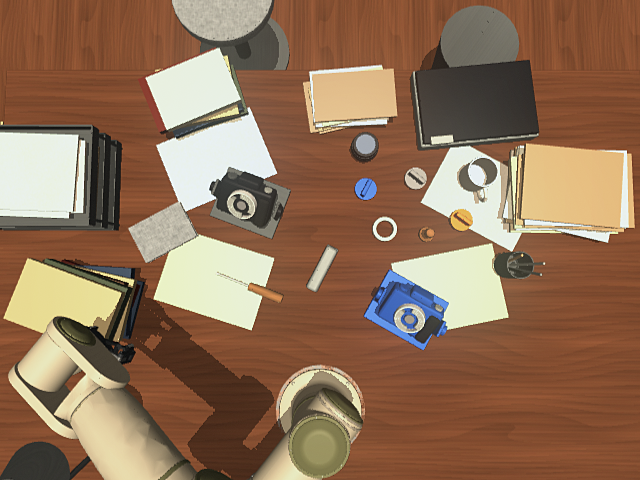

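The grey cap is at top (415,178) and scene (178,291). The black camera's mount is at top (241,205) and scene (385,270). I'll enlarge both.

```bash
python3 - <<'E'
import cv2, numpy as np
t=cv2.imread("pics/top0.png"); s=cv2.imread("pics/scene0.png")
def c(im,x,y,w,h,k): return cv2.resize(im[y:y+h,x:x+w],None,fx=k,fy=k,interpolation=cv2.INTER_CUBIC)
cv2.imwrite("pics/a.png",np.hstack([c(t,395,160,40,40,10),c(s,158,268,40,40,10)]))
cv2.imwrite("pics/b.png",np.hstack([c(t,205,160,90,85,4),c(s,325,245,110,85,4)]))
cv2.imwrite("pics/b2.png",np.hstack([c(t,220,185,40,40,10),c(s,362,252,40,40,10)]))
E
```

```text
(no output)
```

View pics/a.png

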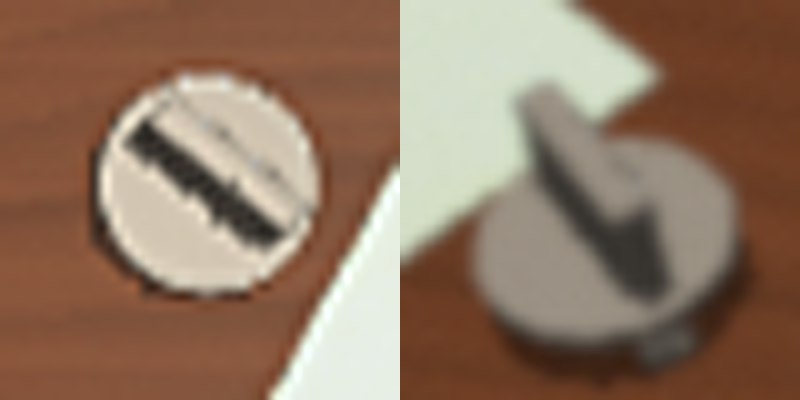

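View pics/b.png

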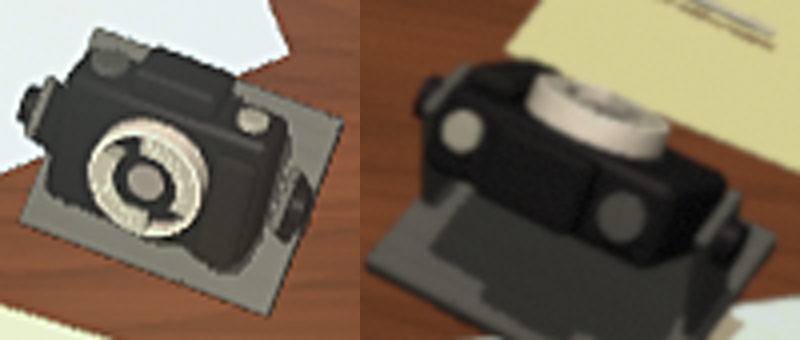

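View pics/b2.png

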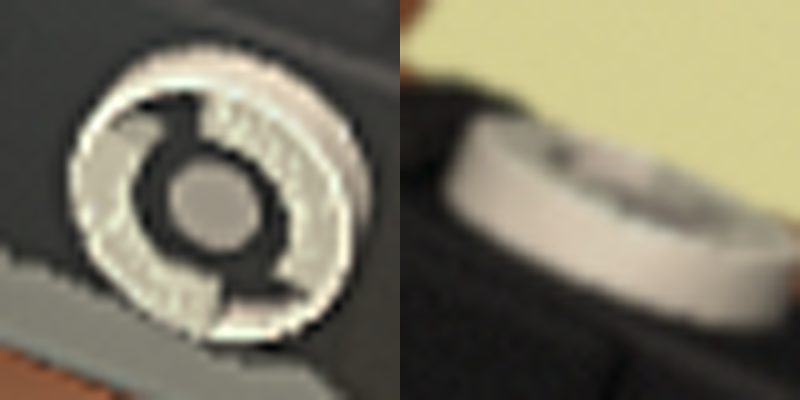

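```bash
python3 - <<'E'
import cv2, numpy as np
t=cv2.imread("pics/top0.png"); s=cv2.imread("pics/scene0.png")
def c(im,x,y,w,h,k,name):
    o=cv2.resize(im[y:y+h,x:x+w],None,fx=k,fy=k,interpolation=cv2.INTER_CUBIC)
    o=cv2.convertScaleAbs(o,alpha=1.15)
    for i in range(0,w,5): 
        cv2.line(o,(int((i+.5)*k),0),(int((i+.5)*k),6),(0,255,0),1); cv2.putText(o,str(x+i),(int((i+.5)*k)-10,18),0,.4,(0,255,0),1)
    for i in range(0,h,5):
        cv2.line(o,(0,int((i+.5)*k)),(6,int((i+.5)*k)),(0,255,0),1); cv2.putText(o,str(y+i),(8,int((i+.5)*k)+4),0,.4,(0,255,0),1)
    cv2.imwrite(name,o)
c(t,224,187,36,36,16,"pics/c1.png"); c(s,362,256,46,36,16,"pics/c2.png")
E
```

```text
(no output)
```

View pics/c1.png

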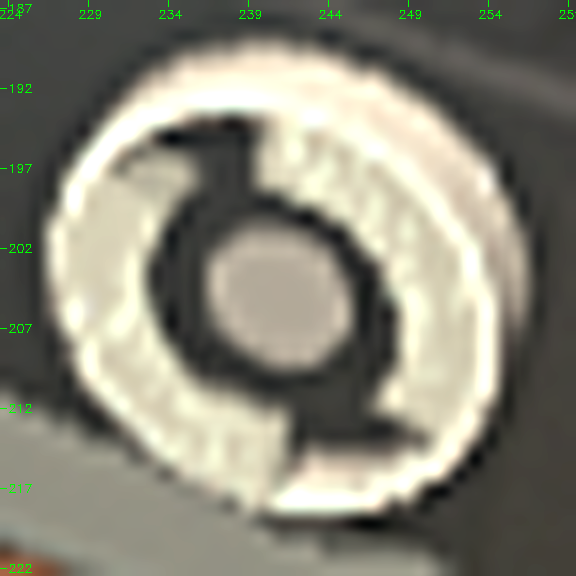

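View pics/c2.png

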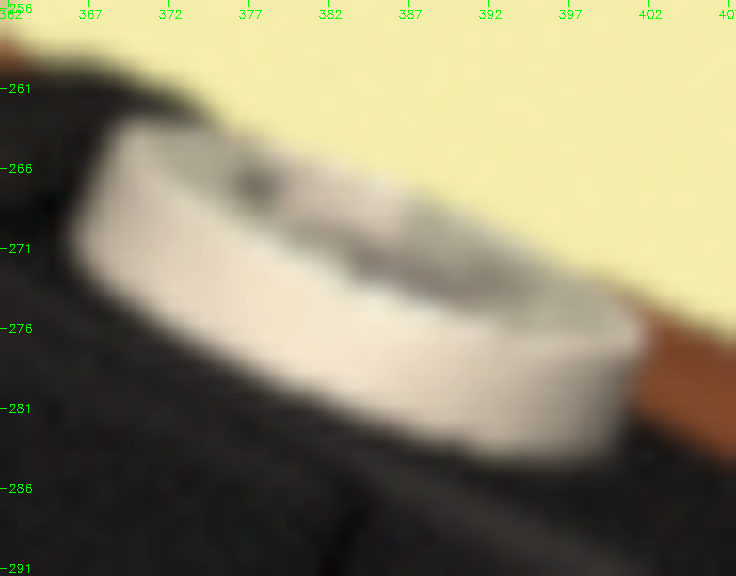

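```bash
cat > h.py <<'E'
import numpy as np, cv2
from scipy.optimize import least_squares
from scipy.spatial.transform import Rotation as Ro
K={'s':np.array([[623.70941445,0,310.60156971],[0,623.70941445,241.55160252],[0,0,1]]),'t':np.array([[486.43734669,0,320.42713515],[0,486.43734669,232.18300158],[0,0,1]])}
R={'s':np.array([[-0.24715442,0.96878283,-0.01935242],[0.6789394,0.1588913,-0.71679484],[-0.6913436,-0.19029813,-0.69701553]]),'t':np.array([[0.00401641,-0.99995514,-0.00857851],[-0.99703019,-0.00334461,-0.07693903],[0.07690689,0.00886205,-0.99699889]])}
T={'s':np.array([102.51072304,-262.69590604,1884.55070434]),'t':np.array([0.278957526,491.855049,1337.13579])}
def proj(c,X):
    Y=np.atleast_2d(X)@R[c].T+T[c]; p=Y@K[c].T; return p[:,:2]/p[:,2:]
def tri(ps,pt):
    def f(X): return np.r_[proj('s',X)[0]-ps,proj('t',X)[0]-pt]
    r=least_squares(f,[450,0,50]); return r.x,r.fun
def plane(c,p,z):
    d=R[c].T@np.linalg.solve(K[c],[p[0],p[1],1.]); o=-R[c].T@T[c]; return o+d*(z-o[2])/d[2]
def crop(P,k,x,y): return (np.array(P,float)+.5)/k-.5+[x,y]
def rayplane(c,p,P0,n):
    d=R[c].T@np.linalg.solve(K[c],[p[0],p[1],1.]); o=-R[c].T@T[c]; return o+d*(n@(P0-o))/(n@d)
E
cat > fit.py <<'E'
from h import *
pt=crop([(47,250),(75,365),(115,420),(160,460),(265,513),(340,517),(430,470),(490,380),(498,300),(60,195),(90,150)],16,224,187)
ps=crop([(115,130),(170,185),(240,235),(310,275),(400,310),(500,335),(600,335),(645,315),(210,130),(280,155),(430,205),(530,255),(620,300)],16,362,256)
slot=crop([(222,150),(335,420)],16,224,187)
def res(C,n):
    out=[]
    for c,P in(('s',ps),('t',pt)):
        for p in P:
            X=rayplane(c,p,C,n); out.append((np.linalg.norm(X-C)-40)*(1 if c=='t' else .5*abs((R[c]@n)[2])*2))
    return np.array(out)
def nn(a,b): return np.array([-np.cos(a)*np.sin(b),-np.sin(a)*np.sin(b),np.cos(b)])
tri0,_=tri(proj('s',[0,0,0])[0],proj('t',[0,0,0])[0])
def f(v): return res(v[:3],nn(v[3],v[4]))
r=least_squares(f,[490,170,113,0.3,.52],loss='soft_l1'); print('free',r.x,np.degrees(r.x[3:]),np.round(r.fun,1))
def g(v):
    n=nn(v[2],v[3]); return res(np.array([v[0],v[1],78])+41*n,n)
q=least_squares(g,[510,180,0.3,.52],loss='soft_l1'); n=nn(*q.x[2:]);C=np.array([q.x[0],q.x[1],78])+41*n
print('con',q.x,np.degrees(q.x[2:]),'C',C,np.round(q.fun,1))
S=[rayplane('t',p,C,n) for p in slot]; print(S,[np.linalg.norm(s-C) for s in S])
d=S[1]-S[0]; d/=np.linalg.norm(d); 
# angle vs. lean direction in plane
h=np.array([-np.sin(q.x[2]),np.cos(q.x[2]),0]); u=np.cross(h,n); print('slotdir',d,'angle',np.degrees(np.arctan2(d@u,d@h)))
# stand base corners
for p in crop([(342,122),(270,315),(22,220),(95,28)],4,205,160): print(plane('t',p,8))
E
python3 fit.py
```

```text
free [514.56896735 185.73779882 100.86634761   2.51735173  -0.57199658] [144.2336294  -32.77298997] [  2.8   5.4   7.2   8.4   8.8   8.8   8.4   8.2  -4.2  -5.3  -2.8   2.1
   6.8  40.2  27.8  18.6   9.5 -10.2 -23.7 -25.6  -5.9   8.   43.6  45. ]
con [543.21365464 180.34091307  -6.52099597   0.83818504] [-373.62554732   48.02446501] C [513.59085088 187.52140646 105.42134227] [  0.    0.    0.    0.    0.    0.    0.    0.    0.    0.    0.    0.
   0.   38.3  22.3  12.5   3.6 -14.9 -26.8 -20.6   3.2  20.2  44.7  49.6]
[array([571.45524213, 209.6313143 , 162.14159485]), array([533.32997409, 197.51554222, 124.12813432])] [np.float64(83.99001638491643), np.float64(28.97343272170748)]
slotdir [-0.69086663 -0.21954948 -0.68884057] angle -112.09365898332076
[611.8175962   88.45025652   8.        ]
[474.78889957 137.85316113   8.        ]
[541.37695689 313.86432965   8.        ]
[678.85563858 264.79941707   8.        ]
```

```bash
sed -i "s/\[490,170,113,0.3,.52\]/[560,205,113,-.35,.52]/; s/\[510,180,0.3,.52\]/[576,201,-.35,.52]/; s/,loss='soft_l1'//g" fit.py; python3 fit.py
```

```text
free [ 5.53529404e+02  2.09719643e+02  1.13952458e+02 -3.75831455e-01
  6.76053178e-01] [-21.53355616  38.73499381] [ 0.2 -0.5  0.   0.7  0.3 -0.7 -1.5  0.7  0.2 -0.6  0.  -0.3  0.5 -0.8
 -0.2 -0.1 -0.1  0.7  0.1 -2.6 -2.  -0.2 -1.3 -1.8]
con [ 5.76171418e+02  2.00998869e+02 -3.84593238e-01  6.67117688e-01] [-22.03556938  38.22302795] C [552.6568076  210.51637331 110.2099396 ] [ 0.7 -1.1 -1.4 -1.2 -1.7 -2.5 -1.8  1.6  1.4  0.7  1.3  0.9  1.4 -0.8
 -1.1 -1.4 -1.7 -1.1 -1.5 -3.5 -1.9  0.5 -0.8 -0.9]
[array([576.91465768, 216.14938356, 126.25472887]), array([536.05887692, 201.39892343, 100.78680789])] [np.float64(29.624472279945724), np.float64(21.152177338597873)]
slotdir [-0.81139342 -0.29294328 -0.50579142] angle -125.16719762868776
[611.8175962   88.45025652   8.        ]
[474.78889957 137.85316113   8.        ]
[541.37695689 313.86432965   8.        ]
[678.85563858 264.79941707   8.        ]
```

```bash
cat > ov.py <<'E'
from h import *
import sys
def frame(hx,hy,a,b,sl,z=None):
    a,b,sl=np.radians([a,b,sl])
    n=np.array([-np.cos(a)*np.sin(b),-np.sin(a)*np.sin(b),np.cos(b)]); h=np.array([-np.sin(a),np.cos(a),0]); u=np.cross(h,n)
    x=np.cos(sl)*h+np.sin(sl)*u; y=np.cross(n,x)
    return np.array([hx,hy,78])+41*n,np.c_[x,y,n]
def draw(c,C,M,k,x,y,w,h,src,out,dep=(0,-4.5)):
    im=cv2.imread(src); o=cv2.resize(im[y:y+h,x:x+w],None,fx=k,fy=k,interpolation=cv2.INTER_CUBIC)
    th=np.linspace(0,2*np.pi,200)
    def pl(P,col):
        q=(proj(c,C+np.array(P)@M.T)-[x,y]+.5)*k-.5; cv2.polylines(o,[np.round(q).astype(int)],False,col,1)
    for d,col in zip(dep,((0,0,255),(255,0,0))):
        pl(np.c_[22*np.cos(th),22*np.sin(th),0*th+d],col)
        for s in(1,-1):
            pl([[s*20,-9,d],[s*31,-9,d],[s*31,9,d],[s*20,9,d]],col)
    for d,col in((0,(0,0,255)),(-12,(0,160,0))): pl(np.c_[40*np.cos(th),40*np.sin(th),0*th+d],col)
    cv2.imwrite(out,o)
if __name__=="__main__":
    C,M=frame(*map(float,sys.argv[1:6])); print(C)
    draw('t',C,M,16,224,187,36,36,"pics/top0.png","pics/o1.png")
    draw('s',C,M,16,362,256,46,36,"pics/scene0.png","pics/o2.png")
    a=cv2.imread("pics/o1.png");b=cv2.imread("pics/o2.png")
    cv2.imwrite(sys.argv[6],cv2.resize(np.hstack([a,b]),None,fx=.6,fy=.6,interpolation=cv2.INTER_AREA))
E
python3 ov.py 576.2 201 -22 38 -118 pics/o3.png
```

```text
[552.79591343 210.45586477 110.3084409 ]
```

View pics/o3.png

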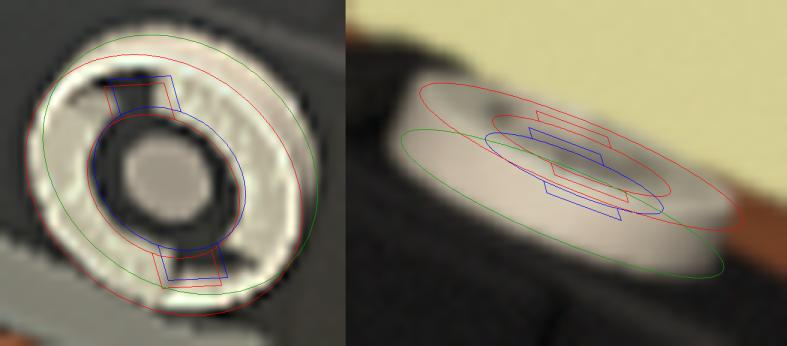

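View pics/o1.png

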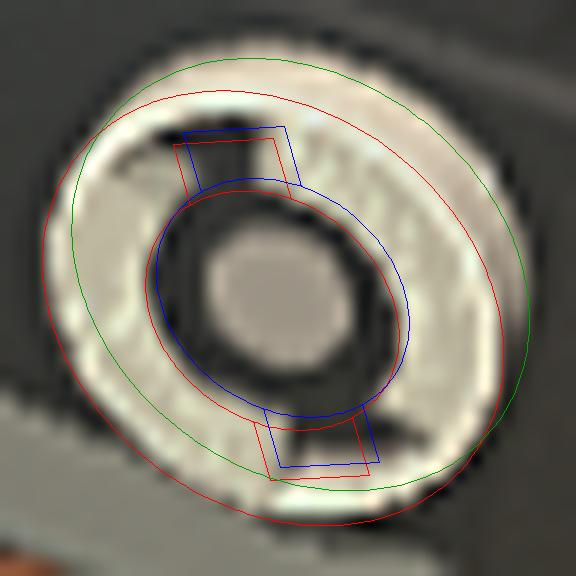

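```bash
cat >> fit.py <<'E'
print('--- with shifts')
pt=pt
def g2(v):
    n=nn(v[2],v[3]); C=np.array([v[0],v[1],78])+41*n; out=[]
    for c,P,s,w in(('s',ps,v[4:6],3.),('t',pt,v[6:8],2.55)):
        for p in P:
            X=rayplane(c,p-s,C,n); out.append((np.linalg.norm(X-C)-40)*(1 if c=='t' else abs((R[c]@n)[2])))
    return np.r_[out,np.array(v[4:8])/.6,(v[2]+np.radians(20.4))/np.radians(.8)]
q=least_squares(g2,[576,201,-.35,.6,0,0,0,0]); print(np.round(q.x,2),np.degrees(q.x[2:4]),np.round(q.fun,1)); J=np.linalg.inv(q.jac.T@q.jac); print('sd',np.sqrt(np.diag(J)))
n=nn(*q.x[2:4]); print('C',np.array([q.x[0],q.x[1],78])+41*n)
E
python3 fit.py|sed -n '/shifts/,$p'; python3 ov.py 576.2 201 -20.5 37.5 -109 pics/o3.png
```

```text
--- with shifts
[ 5.7627e+02  2.0112e+02 -3.6000e-01  6.7000e-01  6.0000e-02 -7.2000e-01
 -8.0000e-02 -6.1000e-01] [-20.62740681  38.67334167] [ 0.3 -0.6 -0.1  0.6  0.3 -0.7 -1.6  0.5  0.6 -0.3  0.1 -0.4  0.3 -0.8
 -0.4 -0.3 -0.2  0.7  0.1 -2.5 -2.1 -0.2 -1.2 -1.6  0.1 -1.2 -0.1 -1.
 -0.3]
sd [1.2799897  1.38985685 0.01214528 0.01045626 0.53070165 0.43383135
 0.51330475 0.46823435]
C [552.29557382 210.14586393 110.00957056]
[552.82139408 209.74090258 110.52748695]
```

View pics/o1.png

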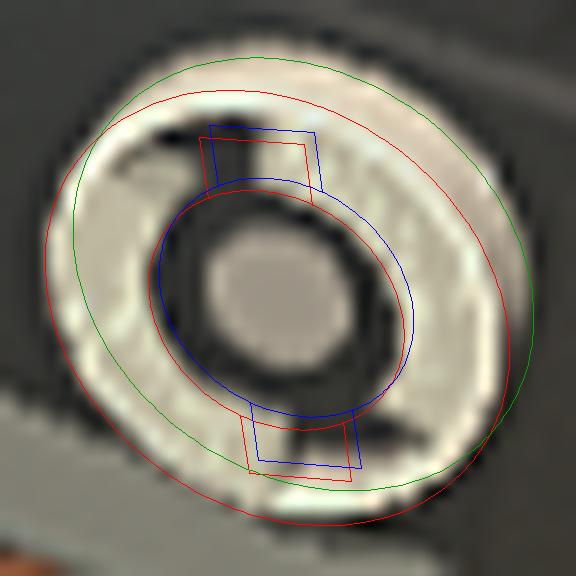

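View pics/o2.png

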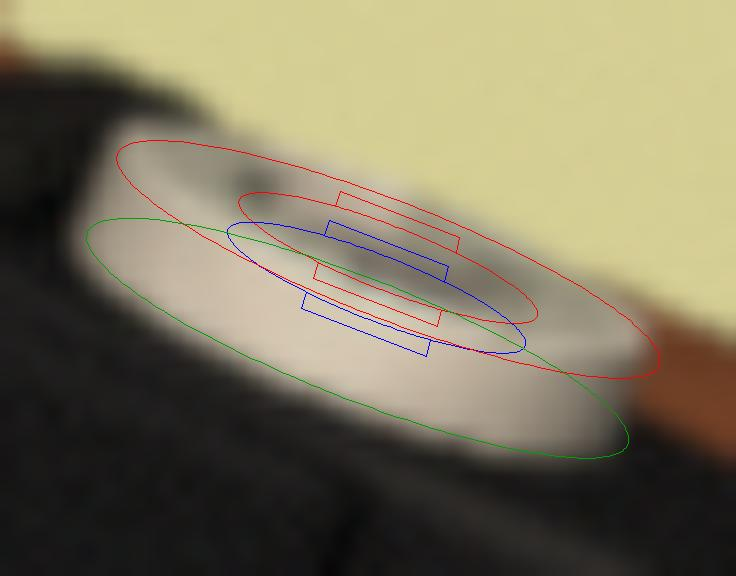

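```bash
cat > ov2.py <<'E'
import sys, ov
from h import *
a=list(map(float,sys.argv[1:10]))
C,M=ov.frame(*a[:5]); print(C)
p0=ov.proj; sh={'s':a[5:7],'t':a[7:9]}
ov.proj=lambda c,X:p0(c,X)+sh[c]
ov.draw('t',C,M,12,224,187,36,36,"pics/top0.png","pics/o1.png")
ov.draw('s',C,M,12,372-14,256,46,36,"pics/scene0.png","pics/o2.png")
x=np.hstack([cv2.imread("pics/o1.png"),cv2.imread("pics/o2.png")]);print(x.shape)
cv2.imwrite(sys.argv[10],cv2.resize(x,(800,int(x.shape[0]*800/x.shape[1])),interpolation=cv2.INTER_AREA))
E
python3 ov2.py 576.3 201.1 -20.6 38.7 -127 .06 -.72 -.08 -.61 pics/o4.png
```

```text
[552.30416162 210.11944268 109.9976467 ]
(432, 984, 3)
```

View pics/o4.png

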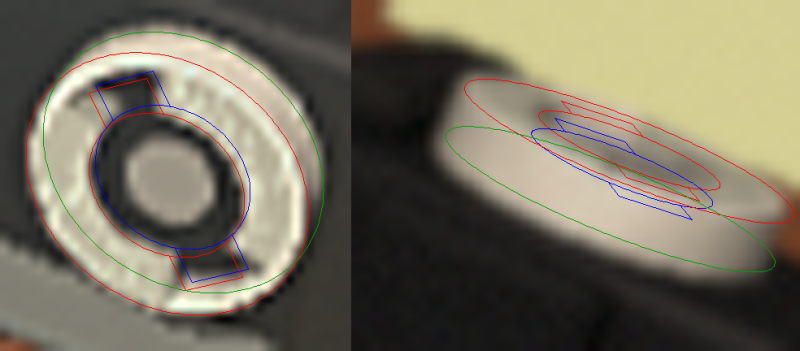

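View pics/o1.png

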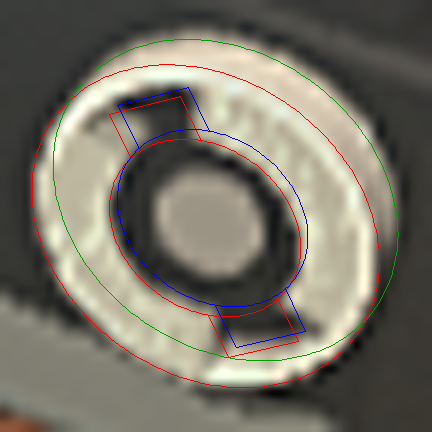

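```bash
cat > sil.py <<'E'
from h import *
def up(f,x,y,w,h,k=8): 
    im=cv2.imread(f); return cv2.resize(im[y:y+h,x:x+w],None,fx=k,fy=k,interpolation=cv2.INTER_CUBIC)
t=up("pics/top0.png",222,184,40,40); s=up("pics/scene0.png",358,254,52,36)
g=cv2.cvtColor(t,6); mt=(g>150).astype('u1')*255
hs=cv2.cvtColor(s,cv2.COLOR_BGR2HSV).astype(int); gs=cv2.cvtColor(s,6)
ms=((gs>85)&(hs[...,1]<55)).astype('u1')*255
def cont(m):
    cs,_=cv2.findContours(m,cv2.RETR_EXTERNAL,cv2.CHAIN_APPROX_NONE); return max(cs,key=cv2.contourArea)[:,0]
ct=cont(mt); cs=cont(ms)
for im,c,n in((t,ct,'t'),(s,cs,'s')):
    o=im.copy(); cv2.polylines(o,[c],True,(0,0,255),1); cv2.imwrite(f"pics/sil_{n}.png",o)
np.savez("sil.npz",t=crop(ct,8,222,184),s=crop(cs,8,358,254))
print(gs[150:280:10,150],hs[60:120:5,200,1])
E
python3 sil.py; python3 -c "
import cv2,numpy as np
a=cv2.imread('pics/sil_t.png');b=cv2.imread('pics/sil_s.png')
a=cv2.copyMakeBorder(a,0,max(0,b.shape[0]-a.shape[0]),0,0,0);b=cv2.copyMakeBorder(b,0,max(0,a.shape[0]-b.shape[0]),0,0,0);cv2.imwrite('pics/sil.png',np.hstack([a,b]))"
```

```text
[195 195 194 192 163  85  39  30  25  30  30  22  23] [78 79 78 77 78 77 71 59 47 45 44 46]
```

View pics/sil.png

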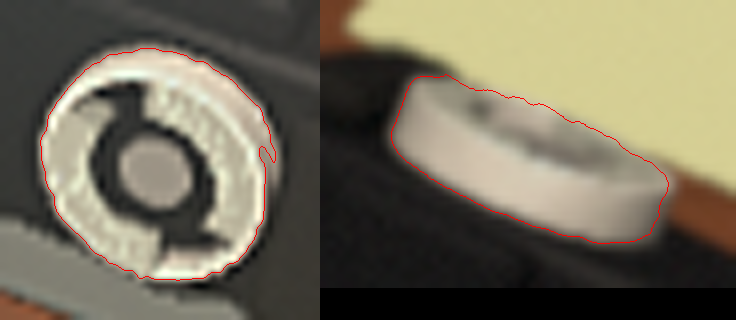

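```bash
cat > fit2.py <<'E'
from h import *
d=np.load("sil.npz"); P={k:d[k][::6] for k in 'ts'}
P['t']=P['t'][~((P['t'][:,0]>252.5)&(P['t'][:,1]<209)&(P['t'][:,1]>199))]
th=np.linspace(0,2*np.pi,180,endpoint=False)
def nn(a,b): return np.array([-np.cos(a)*np.sin(b),-np.sin(a)*np.sin(b),np.cos(b)])
def hull(c,C,n,H,Rr):
    u=np.cross([0,0,1.],n);u/=np.linalg.norm(u);v=np.cross(n,u)
    ring=Rr*(np.outer(np.cos(th),u)+np.outer(np.sin(th),v))
    return cv2.convexHull(np.float32(np.r_[proj(c,C+ring),proj(c,C+ring-H*n)]))
def resid(C,n,H,sh,Rr=40):
    o=[]
    for c in'st':
        h=hull(c,C,n,H,Rr)
        o+=[cv2.pointPolygonTest(h,(float(p[0]),float(p[1])),True) for p in P[c]-sh[c]]
    return np.array(o)
def f(v,full=True):
    n=nn(v[2],v[3]); C=np.array([v[0],v[1],78+v[9]])+41*n
    r=resid(C,n,v[4],{'s':v[5:7],'t':v[7:9]})
    return np.r_[r/.3*.5, v[5:9]/.7,(v[2]+np.radians(20.4))/np.radians(1.),v[9]/.5] if full else r
q=least_squares(f,[576,201,-.35,.63,12,0,0,0,0,0],x_scale=[1,1,.02,.02,1,.3,.3,.3,.3,1],diff_step=1e-4)
print(np.round(q.x,2),np.degrees(q.x[2:4])); r=f(q.x,False); ns=len(P['s']); print('rms',r[:ns].std(),r[ns:].std(), r[:ns].mean(), r[ns:].mean())
J=np.linalg.inv(q.jac.T@q.jac); print('sd',np.round(np.sqrt(np.diag(J)),3))
n=nn(*q.x[2:4]); print('C',np.array([q.x[0],q.x[1],78+q.x[9]])+41*n)
E
python3 fit2.py
```

```text
[ 5.7622e+02  1.9939e+02 -3.9000e-01  5.9000e-01  9.8900e+00  0.0000e+00
  0.0000e+00  0.0000e+00  0.0000e+00  0.0000e+00] [-22.43184007  33.59619994]
rms 0.4672445378078564 0.39777390239473975 0.017179380499041816 0.3072160356060788
sd [0.19  0.263 0.01  0.006 0.381 0.7   0.7   0.7   0.7   0.5  ]
C [555.25247085 208.0517407  112.15127561]
```

```bash
sed -i 's/^q=least_squares.*/x0=np.array([576,201,-.35,.63,12,0,0,0,0,0.]); sc=np.array([1,1,.02,.02,1,.3,.3,.3,.3,1]); q=least_squares(lambda w:f(x0+sc*(w-10)),np.full(10,10.),diff_step=5e-3); q.x=x0+sc*(q.x-10); q.jac=q.jac\/sc/' fit2.py
cat >> fit2.py <<'E'
vis=[]
for c,(fn,x,y,w,h) in {'t':("pics/top0.png",222,184,40,40),'s':("pics/scene0.png",358,254,52,40)}.items():
    im=cv2.imread(fn); k=9; o=cv2.resize(im[y:y+h,x:x+w],None,fx=k,fy=k,interpolation=cv2.INTER_CUBIC)
    n=nn(*q.x[2:4]); C=np.array([q.x[0],q.x[1],78+q.x[9]])+41*n; sh={'s':q.x[5:7],'t':q.x[7:9]}[c]
    for H,Rr,col in((q.x[4],40,(0,0,255)),(0,40,(0,200,0)),(0,22,(255,0,0))):
        hh=(hull(c,C,n,H,Rr)[:,0]+sh-[x,y]+.5)*k-.5; cv2.polylines(o,[np.round(hh).astype(int)],True,col,1)
    vis.append(o)
cv2.imwrite("pics/f2.png",cv2.resize(np.hstack(vis),None,fx=.95,fy=.95))
E
python3 fit2.py
```

```text
[ 5.7576e+02  1.9882e+02 -3.9000e-01  5.9000e-01  1.0250e+01 -3.7000e-01
 -1.4000e-01 -6.0000e-01 -2.2000e-01 -3.3000e-01] [-22.58255667  33.99700973]
rms 0.3805136229713814 0.24188246146598477 0.018225426903471478 0.35832792568132604
sd [1.436 1.219 0.011 0.015 0.961 0.539 0.488 0.46  0.55  0.489]
C [554.59135795 207.62412462 111.66420553]
```

View pics/f2.png

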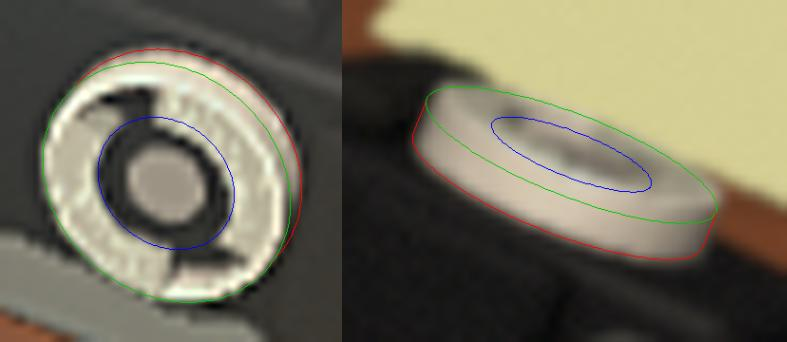

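```bash
sed -i 's/mt=(g>150)/yy,xx=np.mgrid[:g.shape[0],:g.shape[1]]; mt=(g>np.where(xx<0.9*yy+20,160,118))/' sil.py; python3 sil.py >/dev/null
python3 - <<'E'
s=open('fit2.py').read()
s=s.replace("P['t']=P['t'][~((P['t'][:,0]>252.5)&(P['t'][:,1]<209)&(P['t'][:,1]>199))]\n","rim=crop([(170,185),(240,235),(310,275),(400,310),(500,335),(600,335)],16,362,256)\n")
s=s.replace("    return np.array(o)\n","""    h=hull('s',C,n,0,40)
    e=np.array([cv2.pointPolygonTest(h,(float(p[0]),float(p[1])),True) for p in rim-sh['s']])
    globals()['last']=e
    return np.r_[o,e,e]
""",1)
open('fit2.py','w').write(s)
E
python3 fit2.py; python3 -c "
import cv2;cv2.imwrite('pics/x.png',cv2.imread('pics/sil_t.png'))"
```

```text
[ 5.7559e+02  1.9881e+02 -3.9000e-01  6.7000e-01  1.4520e+01 -4.1000e-01
 -8.3000e-01 -9.3000e-01 -9.3000e-01 -3.2000e-01] [-22.16629196  38.1401698 ]
rms 0.43827702262954366 0.43505473771280057 0.02597983351451812 0.46071966983123597
sd [1.432 1.217 0.009 0.006 0.398 0.538 0.476 0.458 0.533 0.488]
C [552.14258357 208.35999799 109.92659546]
```

View pics/f2.png

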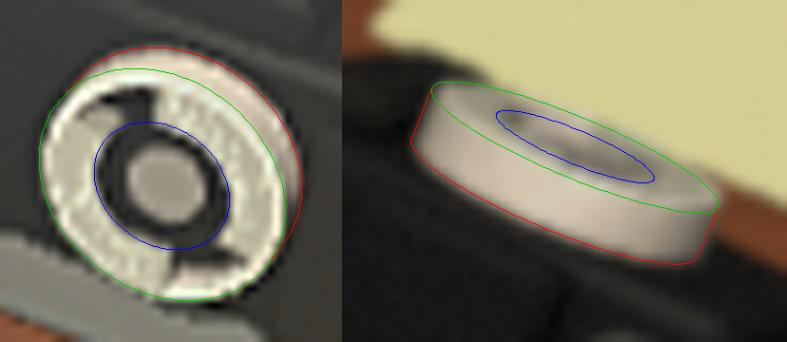

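View pics/x.png

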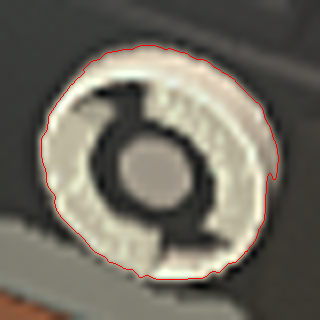

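```bash
python3 - <<'E'
from h import *
t=lambda x,y: crop([(x,y)],10,395,160)[0]; s=lambda x,y: crop([(x-400,y)],10,158,268)[0]
print('disc',tri(s(605,240),t(208,183)))
print('bartop', tri(s(575,148),t(232,161)))
print(plane('t',t(208,183),18),plane('s',s(605,240),18),plane('t',t(232,161),50),plane('s',s(575,148),50))
for c,p,q in(('t',t(165,110),t(300,212)),('s',s(535,95),s(635,205)),): 
    a=plane(c,p,50);b=plane(c,q,50); d=b-a; print(c,d,np.linalg.norm(d),np.degrees(np.arctan2(d[1],d[0])))
a=plane('t',t(130,142),18);b=plane('t',t(262,247),18); print(np.degrees(np.arctan2(*(b-a)[1::-1])))
from rig import sense
from scipy.spatial.transform import Rotation as Ro
q=sense()['ee_rot'];print(Ro.from_quat(np.roll(q,-1)).as_matrix())
E
```

```text
disc (array([ 645.3743183 , -263.6879681 ,   21.51230247]), array([ 0.12441106,  0.01335626,  0.13961914, -0.04859293]))
bartop (array([ 645.54030746, -264.84653128,   53.70291703]), array([ 0.31885548,  0.03548165,  0.35458238, -0.12418646]))
[ 645.90630682 -263.9553559    18.        ] [ 642.66806022 -265.78704741   18.        ] [ 645.91839142 -264.58800347   50.        ] [ 642.63899341 -267.57180568   50.        ]
t [-28.2366816 -36.6546822   0.       ] 46.26960033843577 -127.60861031274565
s [26.78626766 36.60376817  0.        ] 45.3579097792143 53.80371129515786
-129.02784347173989
[[ 9.02672719e-01 -7.22756050e-04  4.30327132e-01]
 [-4.30327656e-01 -8.95639830e-04  9.02672314e-01]
 [-2.66993757e-04 -9.99999338e-01 -1.11949156e-03]]
```

```bash
cat > plan.py <<'E'
import numpy as np
from scipy.linalg import logm, expm
from scipy.spatial.transform import Rotation as Ro
def cur():
    from rig import sense
    s=sense(); T=np.eye(4); T[:3,:3]=Ro.from_quat(np.roll(s['ee_rot'],-1)).as_matrix(); T[:3,3]=s['eef_pos']; return T,s
def pose(p,y,z):
    y=np.array(y,float);y/=np.linalg.norm(y);z=np.array(z,float);z-=y*(z@y);z/=np.linalg.norm(z)
    T=np.eye(4);T[:3,:3]=np.c_[np.cross(y,z),y,z];T[:3,3]=p;return T
def rows(T0,T1,N):
    L=np.real(logm(np.linalg.inv(T0)@T1))/N; A=expm(L)
    w=Ro.from_matrix(A[:3,:3]).as_rotvec()
    print(N,'rows t',np.round(A[:3,3],2),'w',np.round(w,4)); return A
def report():
    T,s=cur(); print('t',round(s['time_s'],2),'p',s['eef_pos'].round(1),'y',T[:3,1].round(3),'z',T[:3,2].round(3),'q',s['joints'].round(3),'F',s['force'].round(1),'M',s['wrist_torque'].round(2),'g',round(s['grip_width']*85.4,1))
E
python3 - <<'E'
from plan import *
T,s=cur(); T1=pose([645,-265,231],[0,0,-1],[np.cos(np.radians(-37.5)),np.sin(np.radians(-37.5)),0])
A=rows(T,T1,30)
X=T
for i in range(30):
    X=X@A
    if i%5==4: print(X[:3,3].round(),np.hypot(*X[:2,3]).round())
E
```

```text
30 rows t [ 3.141e+01 -1.000e-02  8.050e+00] w [0.     0.0593 0.    ]
[379. 424. 231.] 569.0
[512. 332. 231.] 610.0
[612. 204. 231.] 645.0
[670.  54. 231.] 672.0
[ 681. -108.  231.] 690.0
[ 645. -265.  231.] 697.0
```

```bash
R='x'; 
python3 -m handwheel '[{"grip":85,"tx":31.4,"tz":8.05,"wy":0.0593},{"grip":85,"tx":31.4,"tz":8.05,"wy":0.0593},{"grip":85,"tx":31.4,"tz":8.05,"wy":0.0593},{"grip":85,"tx":31.4,"tz":8.05,"wy":0.0593},{"grip":85,"tx":31.4,"tz":8.05,"wy":0.0593},{"grip":85,"tx":31.4,"tz":8.05,"wy":0.0593},{"grip":85,"tx":31.4,"tz":8.05,"wy":0.0593},{"grip":85,"tx":31.4,"tz":8.05,"wy":0.0593},{"grip":85,"tx":31.4,"tz":8.05,"wy":0.0593},{"grip":85,"tx":31.4,"tz":8.05,"wy":0.0593}]' 40
python3 -c "from plan import *;report()"
```

```text
t 0.1 p [225.8 473.7 230.8] y [-0.001 -0.001 -1.   ] z [ 0.43   0.903 -0.001] q [ 0.903  0.313  1.498  0.     1.331 -0.223] F [-0.7  0.4  1.1] M [-0.01 -0.04 -0.  ] g 85.2invalid input
```

```bash
 
python3 -m handwheel '[{"grip":85,"tx":31.4,"ty":0,"tz":8.05,"wx":0,"wy":0.0593,"wz":0}]' 40; echo
python3 -c "from plan import *;report()"
```

```text
time_s: 0.18
eef_pos: [254.6, 468.4, 231.3]
ee_rot: [-0.685, 0.685, -0.175, 0.174]
force: [0.4, -0.3, 0.7]
grip_width: 0.992

t 0.18 p [254.6 468.4 231.3] y [-0.002 -0.    -1.   ] z [ 0.479  0.878 -0.001] q [ 8.520e-01  3.310e-01  1.473e+00  1.000e-03  1.339e+00 -2.190e-01] F [ 0.4 -0.3  0.7] M [ 0.08 -0.    0.03] g 84.7
```

All keys are needed in every row. I'll continue the sweep.

```bash
 
python3 -m handwheel '[{"grip":85,"tx":31.4,"ty":0,"tz":8.05,"wx":0,"wy":0.0593,"wz":0},{"grip":85,"tx":31.4,"ty":0,"tz":8.05,"wx":0,"wy":0.0593,"wz":0},{"grip":85,"tx":31.4,"ty":0,"tz":8.05,"wx":0,"wy":0.0593,"wz":0},{"grip":85,"tx":31.4,"ty":0,"tz":8.05,"wx":0,"wy":0.0593,"wz":0},{"grip":85,"tx":31.4,"ty":0,"tz":8.05,"wx":0,"wy":0.0593,"wz":0},{"grip":85,"tx":31.4,"ty":0,"tz":8.05,"wx":0,"wy":0.0593,"wz":0},{"grip":85,"tx":31.4,"ty":0,"tz":8.05,"wx":0,"wy":0.0593,"wz":0},{"grip":85,"tx":31.4,"ty":0,"tz":8.05,"wx":0,"wy":0.0593,"wz":0},{"grip":85,"tx":31.4,"ty":0,"tz":8.05,"wx":0,"wy":0.0593,"wz":0},{"grip":85,"tx":31.4,"ty":0,"tz":8.05,"wx":0,"wy":0.0593,"wz":0}]'
python3 -m handwheel '[{"grip":85,"tx":31.4,"ty":0,"tz":8.05,"wx":0,"wy":0.0593,"wz":0},{"grip":85,"tx":31.4,"ty":0,"tz":8.05,"wx":0,"wy":0.0593,"wz":0},{"grip":85,"tx":31.4,"ty":0,"tz":8.05,"wx":0,"wy":0.0593,"wz":0},{"grip":85,"tx":31.4,"ty":0,"tz":8.05,"wx":0,"wy":0.0593,"wz":0},{"grip":85,"tx":31.4,"ty":0,"tz":8.05,"wx":0,"wy":0.0593,"wz":0},{"grip":85,"tx":31.4,"ty":0,"tz":8.05,"wx":0,"wy":0.0593,"wz":0},{"grip":85,"tx":31.4,"ty":0,"tz":8.05,"wx":0,"wy":0.0593,"wz":0},{"grip":85,"tx":31.4,"ty":0,"tz":8.05,"wx":0,"wy":0.0593,"wz":0},{"grip":85,"tx":31.4,"ty":0,"tz":8.05,"wx":0,"wy":0.0593,"wz":0},{"grip":85,"tx":31.4,"ty":0,"tz":8.05,"wx":0,"wy":0.0593,"wz":0}]'
python3 -m handwheel '[{"grip":85,"tx":31.4,"ty":0,"tz":8.05,"wx":0,"wy":0.0593,"wz":0},{"grip":85,"tx":31.4,"ty":0,"tz":8.05,"wx":0,"wy":0.0593,"wz":0},{"grip":85,"tx":31.4,"ty":0,"tz":8.05,"wx":0,"wy":0.0593,"wz":0},{"grip":85,"tx":31.4,"ty":0,"tz":8.05,"wx":0,"wy":0.0593,"wz":0},{"grip":85,"tx":31.4,"ty":0,"tz":8.05,"wx":0,"wy":0.0593,"wz":0},{"grip":85,"tx":31.4,"ty":0,"tz":8.05,"wx":0,"wy":0.0593,"wz":0},{"grip":85,"tx":31.4,"ty":0,"tz":8.05,"wx":0,"wy":0.0593,"wz":0},{"grip":85,"tx":31.4,"ty":0,"tz":8.05,"wx":0,"wy":0.0593,"wz":0},{"grip":85,"tx":31.4,"ty":0,"tz":8.05,"wx":0,"wy":0.0593,"wz":0},{"grip":85,"tx":0,"ty":0,"tz":0,"wx":0,"wy":0,"wz":0}]'
python3 -c "
from plan import *;report()
T,s=cur(); T1=pose([645,-265,110],[0,0,-1],[np.cos(np.radians(-37.5)),np.sin(np.radians(-37.5)),0])
A=rows(T,T1,5)"
```

```text
time_s: 1.02
eef_pos: [536.0, 307.8, 230.7]
ee_rot: [-0.603, 0.603, -0.37, 0.369]
force: [-0.2, -0.0, 0.4]
grip_width: 0.996
time_s: 1.85
eef_pos: [676.4, 20.8, 230.6]
ee_rot: [0.468, -0.469, 0.53, -0.529]
force: [0.9, -0.3, -0.2]
grip_width: 0.995
time_s: 2.68
eef_pos: [643.5, -270.0, 230.3]
ee_rot: [0.31, -0.311, 0.635, -0.635]
force: [0.5, 0.7, 0.1]
grip_width: 0.993
t 2.68 p [ 643.5 -270.   230.3] y [-0.002 -0.001 -1.   ] z [ 0.789 -0.614 -0.001] q [-0.564  0.726  0.857 -0.002  1.56   0.098] F [0.5 0.7 0.1] M [-0.02  0.02  0.04] g 84.8
5 rows t [-1.   24.06 -0.36] w [ 0.0002 -0.0014  0.0003]
```

```bash
 
python3 -m handwheel '[{"grip":60,"tx":-1,"ty":24,"tz":-0.36,"wx":0,"wy":-0.0014,"wz":0},{"grip":60,"tx":-1,"ty":24,"tz":-0.36,"wx":0,"wy":-0.0014,"wz":0},{"grip":60,"tx":-1,"ty":24,"tz":-0.36,"wx":0,"wy":-0.0014,"wz":0},{"grip":60,"tx":-1,"ty":24,"tz":-0.36,"wx":0,"wy":-0.0014,"wz":0},{"grip":60,"tx":-1,"ty":24,"tz":-0.36,"wx":0,"wy":-0.0014,"wz":0},{"grip":60,"tx":0,"ty":0,"tz":0,"wx":0,"wy":0,"wz":0}]'
cat > snap.py <<'E'
import sys
from h import *
from rig import eyes
k=sys.argv[1]
for n in("scene","top"):
    cv2.imwrite(f"pics/{n}_{k}.png",eyes.capture(n)["pixels"][:,:,::-1])
E
python3 -c "from plan import *;report()"; python3 snap.py 1
cat > two.py <<'E'
import sys
from h import *
# name k sx sy w h tx ty scale
n=sys.argv[1]; sx,sy,tx,ty,w,h,k=map(int,sys.argv[2:9])
o=[]
for f,x,y in(("scene",sx,sy),("top",tx,ty)):
    im=cv2.imread(f"pics/{f}_{n}.png"); c=cv2.resize(im[y:y+h,x:x+w],None,fx=k,fy=k,interpolation=cv2.INTER_CUBIC)
    for i in range(0,w,10): cv2.putText(c,str(x+i),(int((i+.5)*k)-10,10),0,.35,(0,255,0),1); cv2.line(c,(int((i+.5)*k),12),(int((i+.5)*k),16),(0,255,0),1)
    for i in range(0,h,10): cv2.putText(c,str(y+i),(0,int((i+.5)*k)+4),0,.35,(0,255,0),1)
    o.append(c)
cv2.imwrite(sys.argv[9],np.hstack(o))
E
python3 two.py 1 130 220 370 140 80 90 5 pics/v1.png
```

```text
time_s: 3.18
eef_pos: [645.5, -257.5, 105.5]
ee_rot: [0.314, -0.317, 0.636, -0.63]
force: [0.1, -0.0, -0.4]
grip_width: 0.699
t 3.18 p [ 645.5 -257.5  105.5] y [-0.008  0.005 -1.   ] z [ 0.799 -0.601 -0.01 ] q [-0.548  0.803  1.043  0.     1.305  0.097] F [ 0.1 -0.  -0.4] M [ 0.05 -0.01 -0.06] g 59.7
```

View pics/v1.png

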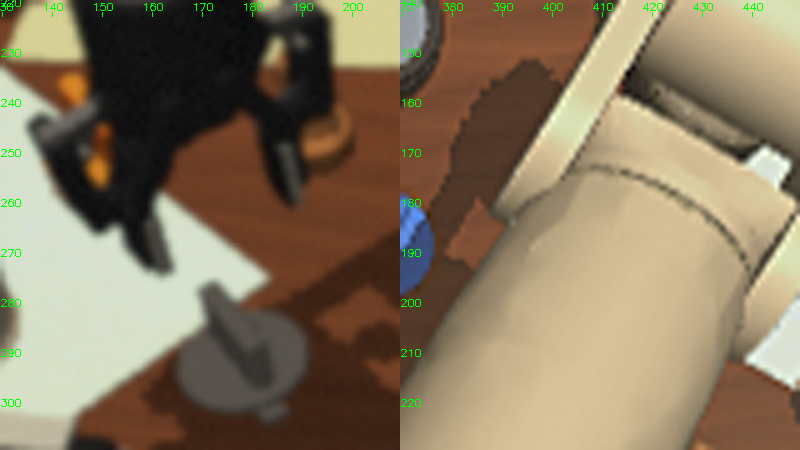

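```bash
 
python3 -m handwheel '[{"grip":60,"tx":0,"ty":0,"tz":0,"wx":0,"wy":0,"wz":0},{"grip":60,"tx":0,"ty":0,"tz":0,"wx":0,"wy":0,"wz":0}]'
python3 -c "
from plan import *;report()
T,s=cur(); T1=pose([645,-265,65],[0,0,-1],[np.cos(np.radians(-37.5)),np.sin(np.radians(-37.5)),0])
A=rows(T,T1,4)"
```

```text
time_s: 3.45
eef_pos: [648.1, -259.7, 113.4]
ee_rot: [-0.316, 0.315, -0.632, 0.634]
force: [0.2, 0.0, 0.9]
grip_width: 0.702
t 3.45 p [ 648.1 -259.7  113.4] y [ 0.003 -0.002 -1.   ] z [ 0.799 -0.602  0.003] q [-0.548  0.796  1.035 -0.     1.308  0.097] F [0.2 0.  0.9] M [ 0.03 -0.01  0.02] g 59.9
4 rows t [ 1.53 12.1   0.17] w [-0.0008  0.0022 -0.0001]
```

```bash
 
python3 -m handwheel '[{"grip":60,"tx":1.5,"ty":12,"tz":0.2,"wx":0,"wy":0.002,"wz":0},{"grip":60,"tx":1.5,"ty":12,"tz":0.2,"wx":0,"wy":0.002,"wz":0},{"grip":60,"tx":1.5,"ty":12,"tz":0.2,"wx":0,"wy":0.002,"wz":0},{"grip":60,"tx":1.5,"ty":12,"tz":0.2,"wx":0,"wy":0.002,"wz":0},{"grip":60,"tx":0,"ty":0,"tz":0,"wx":0,"wy":0,"wz":0},{"grip":60,"tx":0,"ty":0,"tz":0,"wx":0,"wy":0,"wz":0}]'
python3 -c "
from plan import *;report()
from h import *
T,s=cur()
print('tcp px',proj('s',T[:3,3]),proj('s',T[:3,3]+T[:3,:3]@np.array([[0,-8,30],[0,-8,-30.]]).T.T[0]),proj('s',T[:3,3]+T[:3,:3]@np.array([0,-8,-30])))"
python3 snap.py 2;python3 two.py 2 130 220 370 140 80 90 5 pics/v2.png
```

```text
time_s: 3.95
eef_pos: [644.0, -264.5, 62.1]
ee_rot: [0.312, -0.313, 0.635, -0.634]
force: [0.5, -0.1, 0.4]
grip_width: 0.704
t 3.95 p [ 644.  -264.5   62.1] y [-0.002  0.001 -1.   ] z [ 0.793 -0.609 -0.002] q [-0.558  0.844  1.084  0.     1.216  0.097] F [ 0.5 -0.1  0.4] M [ 0.07 -0.03 -0.04] g 60.1
tcp px [[175.16831865 279.49339555]] [[163.04329084 283.2955136 ]] [[185.89432942 271.13680869]]
```

View pics/v2.png

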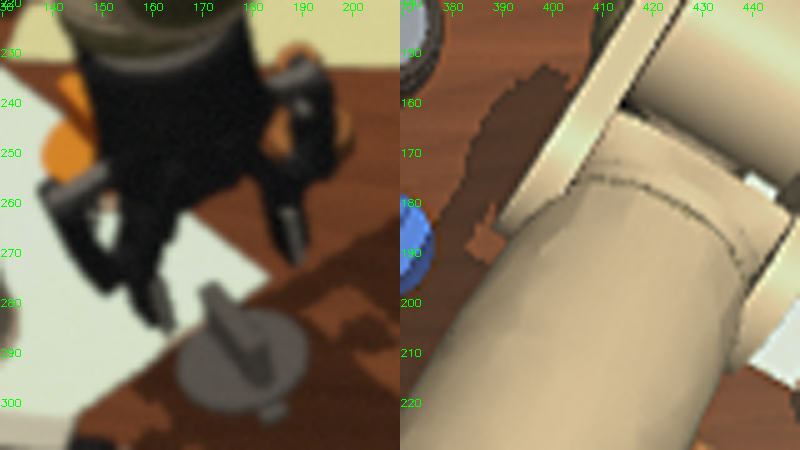

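```bash
 
python3 -m handwheel '[{"grip":60,"tx":0,"ty":12,"tz":0.5,"wx":0,"wy":0,"wz":0},{"grip":60,"tx":0,"ty":12,"tz":0.5,"wx":0,"wy":0,"wz":0},{"grip":60,"tx":0,"ty":11,"tz":0,"wx":0,"wy":0,"wz":0},{"grip":60,"tx":0,"ty":0,"tz":0,"wx":0,"wy":0,"wz":0},{"grip":60,"tx":0,"ty":0,"tz":0,"wx":0,"wy":0,"wz":0}]'
python3 -c "from plan import *;report()"
python3 -m handwheel '[{"grip":60,"tx":0,"ty":0,"tz":0,"wx":0,"wy":0,"wz":0},{"grip":60,"tx":0,"ty":0,"tz":0,"wx":0,"wy":0,"wz":0}]'
```

```text
time_s: 4.47
eef_pos: [644.7, -264.9, 27.0]
ee_rot: [0.312, -0.313, 0.635, -0.633]
force: [0.2, -0.3, 0.5]
grip_width: 0.706
t 4.47 p [ 644.7 -264.9   27. ] y [-0.002  0.001 -1.   ] z [ 0.794 -0.608 -0.002] q [-0.557  0.886  1.101 -0.     1.156  0.097] F [ 0.2 -0.3  0.5] M [ 0.01 -0.   -0.04] g 60.3
time_s: 4.63
eef_pos: [645.5, -265.4, 28.9]
ee_rot: [-0.313, 0.313, -0.634, 0.634]
force: [-0.0, -0.3, -0.3]
grip_width: 0.704
```

```bash
 
python3 -m handwheel '[{"grip":60,"tx":0,"ty":5,"tz":0,"wx":0,"wy":0,"wz":0},{"grip":40,"tx":0,"ty":0,"tz":0,"wx":0,"wy":0,"wz":0},{"grip":25,"tx":0,"ty":0,"tz":0,"wx":0,"wy":0,"wz":0},{"grip":5,"tx":0,"ty":0,"tz":0,"wx":0,"wy":0,"wz":0},{"grip":5,"tx":0,"ty":0,"tz":0,"wx":0,"wy":0,"wz":0},{"grip":5,"tx":0,"ty":0,"tz":0,"wx":0,"wy":0,"wz":0},{"grip":5,"tx":0,"ty":0,"tz":0,"wx":0,"wy":0,"wz":0},{"grip":5,"tx":0,"ty":0,"tz":0,"wx":0,"wy":0,"wz":0}]' 80
python3 -c "from plan import *;report()"
python3 snap.py 3;python3 two.py 3 130 220 370 140 80 90 5 pics/v3.png
```

```text
time_s: 5.3
eef_pos: [645.3, -265.3, 23.5]
ee_rot: [-0.313, 0.313, -0.634, 0.634]
force: [-1.2, -0.5, 1.7]
grip_width: 0.126
t 5.3 p [ 645.3 -265.3   23.5] y [ 0. -0. -1.] z [ 0.794 -0.608  0.   ] q [-0.558  0.891  1.102 -0.     1.148  0.097] F [-1.2 -0.5  1.7] M [-0.05 -0.    0.06] g 10.8
```

View pics/v3.png

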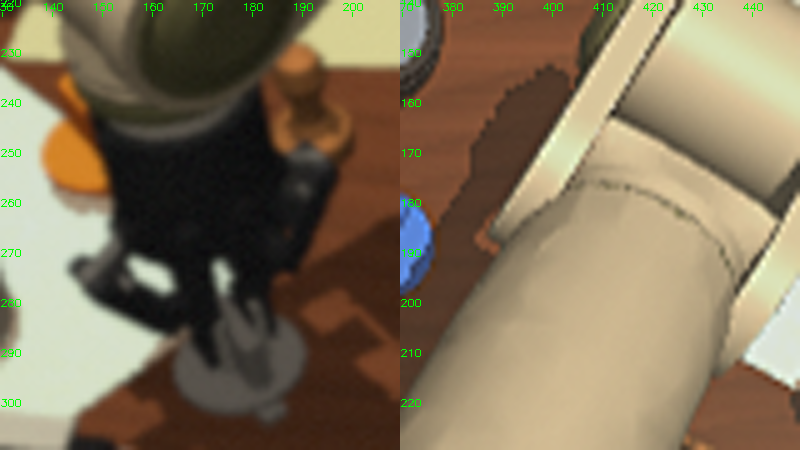

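```bash
python3 - <<'E'
from plan import *
import ov
# fit R0
q=[-0.558,0.891,1.102,0,1.148,0.097]; T,s=cur(); q=s['joints']
E=lambda q:(Ro.from_euler('z',q[0])*Ro.from_euler('y',q[1]+q[2])*Ro.from_euler('ZYZ',[q[3],q[4],q[5]])).as_matrix()
R0=E(q).T@T[:3,:3]; print(R0.round(2))
q0=[ 9.02579911e-01,  3.13454323e-01,  1.49847592e+00,0,1.33096805,-.22338]
print((E(q0)@R0).round(3))
C,M=ov.frame(576.0,200.,-21.5,38,-127); print(C,M.round(3))
for sg in(1,-1):
  for q1 in(.4,):
    for q23 in(1.3,1.6,1.9):
      for ang in(0,82):
        TT=pose([0,0,0],-M[:,2],sg*M[:,1]).copy()
        Rt=TT[:3,:3]@Ro.from_rotvec([0,np.radians(ang),0]).as_matrix()
        W=(Ro.from_euler('z',q1)*Ro.from_euler('y',q23)).as_matrix().T@Rt@R0.T
        e=Ro.from_matrix(W).as_euler('ZYZ'); print(sg,q23,ang,e.round(2))
E
```

```text
[[-0. -0. -1.]
 [-1.  0.  0.]
 [ 0.  1. -0.]]
[[ 0.903 -0.001  0.43 ]
 [-0.43  -0.001  0.903]
 [-0.    -1.    -0.001]]
[552.51428764 209.25126812 110.3084409 ] [[-0.806  0.149 -0.573]
 [-0.329 -0.917  0.226]
 [-0.492  0.371  0.788]]
1 1.3 0 [-0.46  1.36  1.69]
1 1.3 82 [-0.46  1.36  3.12]
1 1.6 0 [-0.51  1.09  1.83]
1 1.6 82 [-0.51  1.09 -3.02]
1 1.9 0 [-0.62  0.84  2.03]
1 1.9 82 [-0.62  0.84 -2.82]
-1 1.3 0 [-0.46  1.36 -1.45]
-1 1.3 82 [-0.46  1.36 -0.02]
-1 1.6 0 [-0.51  1.09 -1.31]
-1 1.6 82 [-0.51  1.09  0.12]
-1 1.9 0 [-0.62  0.84 -1.11]
-1 1.9 82 [-0.62  0.84  0.32]
```

```bash
 
python3 -m handwheel '[{"grip":5,"tx":0,"ty":-8,"tz":0,"wx":0,"wy":0,"wz":0},{"grip":5,"tx":0,"ty":-20,"tz":0,"wx":0,"wy":0,"wz":0},{"grip":5,"tx":0,"ty":-32,"tz":0,"wx":0,"wy":0,"wz":0},{"grip":5,"tx":0,"ty":-35,"tz":0,"wx":0,"wy":0,"wz":0},{"grip":5,"tx":0,"ty":-35,"tz":0,"wx":0,"wy":0,"wz":0},{"grip":5,"tx":0,"ty":-30,"tz":0,"wx":0,"wy":0,"wz":0},{"grip":5,"tx":0,"ty":-30,"tz":0,"wx":0,"wy":0,"wz":0},{"grip":5,"tx":0,"ty":-10,"tz":0,"wx":0,"wy":0,"wz":0}]' 
python3 - <<'E'
from plan import *
report()
T,s=cur(); T1=T.copy(); T1[:3,3]=[430,140,250]; rows(T,T1,14)
T2=pose([430,140,250],[.573,-.226,-.788],[-.149,.917,-.371])
A=rows(T1,T2,24)
E
```

```text
time_s: 6.07
eef_pos: [646.0, -265.5, 229.1]
ee_rot: [-0.314, 0.312, -0.632, 0.636]
force: [0.6, -0.6, -0.2]
grip_width: 0.126
t 6.07 p [ 646.  -265.5  229.1] y [ 0.006 -0.004 -1.   ] z [ 0.794 -0.608  0.007] q [-0.557  0.722  0.867  0.     1.545  0.097] F [ 0.6 -0.6 -0.2] M [ 0.   -0.01 -0.03] g 10.8
14 rows t [-13.61  -1.7  -29.85] w [-0. -0. -0.]
24 rows t [ 0. -0. -0.] w [ 0.0202 -0.0992 -0.0293]
```

```bash
 
python3 -m handwheel '[{"grip":5,"tx":-7,"ty":-1,"tz":-15,"wx":0,"wy":0,"wz":0},{"grip":5,"tx":-13.6,"ty":-1.7,"tz":-30,"wx":0,"wy":0,"wz":0},{"grip":5,"tx":-13.6,"ty":-1.7,"tz":-30,"wx":0,"wy":0,"wz":0},{"grip":5,"tx":-13.6,"ty":-1.7,"tz":-30,"wx":0,"wy":0,"wz":0},{"grip":5,"tx":-13.6,"ty":-1.7,"tz":-30,"wx":0,"wy":0,"wz":0},{"grip":5,"tx":-13.6,"ty":-1.7,"tz":-30,"wx":0,"wy":0,"wz":0},{"grip":5,"tx":-13.6,"ty":-1.7,"tz":-30,"wx":0,"wy":0,"wz":0},{"grip":5,"tx":-13.6,"ty":-1.7,"tz":-30,"wx":0,"wy":0,"wz":0},{"grip":5,"tx":-13.6,"ty":-1.7,"tz":-30,"wx":0,"wy":0,"wz":0},{"grip":5,"tx":-13.6,"ty":-1.7,"tz":-30,"wx":0,"wy":0,"wz":0}]' 
python3 -m handwheel '[{"grip":5,"tx":-13.6,"ty":-1.7,"tz":-30,"wx":0,"wy":0,"wz":0},{"grip":5,"tx":-13.6,"ty":-1.7,"tz":-30,"wx":0,"wy":0,"wz":0},{"grip":5,"tx":-13.6,"ty":-1.7,"tz":-30,"wx":0,"wy":0,"wz":0},{"grip":5,"tx":-13.6,"ty":-1.7,"tz":-30,"wx":0,"wy":0,"wz":0},{"grip":5,"tx":-7,"ty":-1,"tz":-15,"wx":0,"wy":0,"wz":0},{"grip":5,"tx":0,"ty":0,"tz":0,"wx":0.02,"wy":-0.099,"wz":-0.0293},{"grip":5,"tx":0,"ty":0,"tz":0,"wx":0.02,"wy":-0.099,"wz":-0.0293},{"grip":5,"tx":0,"ty":0,"tz":0,"wx":0.02,"wy":-0.099,"wz":-0.0293},{"grip":5,"tx":0,"ty":0,"tz":0,"wx":0.02,"wy":-0.099,"wz":-0.0293},{"grip":5,"tx":0,"ty":0,"tz":0,"wx":0.02,"wy":-0.099,"wz":-0.0293}]' 
python3 -c "
from plan import *
report()"
```

```text
time_s: 6.9
eef_pos: [496.4, 12.3, 239.1]
ee_rot: [0.313, -0.313, 0.634, -0.634]
force: [0.4, 1.5, 1.1]
grip_width: 0.123
time_s: 7.73
eef_pos: [427.6, 141.9, 246.9]
ee_rot: [-0.428, 0.49, -0.48, 0.589]
force: [-0.5, -0.1, -0.9]
grip_width: 0.125
t 7.73 p [427.6 141.9 246.9] y [ 0.033 -0.173 -0.984] z [ 0.987 -0.147  0.059] q [ 0.161  0.156  1.666 -0.183  1.319  0.359] F [-0.5 -0.1 -0.9] M [ 0.12 -0.01  0.01] g 10.7
```

```bash
 
python3 -m handwheel '[{"grip":5,"tx":0,"ty":0,"tz":0,"wx":0.02,"wy":-0.099,"wz":-0.0293},{"grip":5,"tx":0,"ty":0,"tz":0,"wx":0.02,"wy":-0.099,"wz":-0.0293},{"grip":5,"tx":0,"ty":0,"tz":0,"wx":0.02,"wy":-0.099,"wz":-0.0293},{"grip":5,"tx":0,"ty":0,"tz":0,"wx":0.02,"wy":-0.099,"wz":-0.0293},{"grip":5,"tx":0,"ty":0,"tz":0,"wx":0.02,"wy":-0.099,"wz":-0.0293},{"grip":5,"tx":0,"ty":0,"tz":0,"wx":0.02,"wy":-0.099,"wz":-0.0293},{"grip":5,"tx":0,"ty":0,"tz":0,"wx":0.02,"wy":-0.099,"wz":-0.0293},{"grip":5,"tx":0,"ty":0,"tz":0,"wx":0.02,"wy":-0.099,"wz":-0.0293},{"grip":5,"tx":0,"ty":0,"tz":0,"wx":0.02,"wy":-0.099,"wz":-0.0293},{"grip":5,"tx":0,"ty":0,"tz":0,"wx":0,"wy":0,"wz":0}]' 
python3 - <<'E'
from plan import *
report()
T,s=cur(); T2=pose([430,140,250],[.573,-.226,-.788],[-.149,.917,-.371])
A=rows(T,T2,10)
E
```

```text
time_s: 8.57
eef_pos: [426.9, 142.0, 246.6]
ee_rot: [-0.554, 0.712, -0.131, 0.41]
force: [0.2, -1.0, -0.8]
grip_width: 0.123
t 8.57 p [426.9 142.  246.6] y [ 0.267 -0.351 -0.897] z [ 0.73   0.682 -0.05 ] q [ 0.297  0.104  1.786 -0.476  1.129 -0.286] F [ 0.2 -1.  -0.8] M [0.19 0.11 0.01] g 10.5
10 rows t [ 0.49 -0.08 -0.13] w [ 0.0201 -0.099  -0.0304]
```

```bash
 
python3 -m handwheel '[{"grip":5,"tx":0,"ty":0,"tz":0,"wx":0.02,"wy":-0.099,"wz":-0.03},{"grip":5,"tx":0,"ty":0,"tz":0,"wx":0.02,"wy":-0.099,"wz":-0.03},{"grip":5,"tx":0,"ty":0,"tz":0,"wx":0.02,"wy":-0.099,"wz":-0.03},{"grip":5,"tx":0,"ty":0,"tz":0,"wx":0.02,"wy":-0.099,"wz":-0.03},{"grip":5,"tx":0,"ty":0,"tz":0,"wx":0.02,"wy":-0.099,"wz":-0.03},{"grip":5,"tx":0,"ty":0,"tz":0,"wx":0.02,"wy":-0.099,"wz":-0.03},{"grip":5,"tx":0,"ty":0,"tz":0,"wx":0.02,"wy":-0.099,"wz":-0.03},{"grip":5,"tx":0,"ty":0,"tz":0,"wx":0.02,"wy":-0.099,"wz":-0.03},{"grip":5,"tx":0,"ty":0,"tz":0,"wx":0.02,"wy":-0.099,"wz":-0.03},{"grip":5,"tx":0,"ty":0,"tz":0,"wx":0.02,"wy":-0.099,"wz":-0.03}]' 
python3 -m handwheel '[{"grip":5,"tx":0,"ty":0,"tz":0,"wx":0,"wy":0,"wz":0},{"grip":5,"tx":0,"ty":0,"tz":0,"wx":0,"wy":0,"wz":0},{"grip":5,"tx":0,"ty":0,"tz":0,"wx":0,"wy":0,"wz":0}]' >/dev/null
python3 - <<'E'
from plan import *
report()
C=np.array([552.4,209.2,110.2]); n=np.array([-.573,.226,.788])
T,s=cur(); T2=pose(C+n*75,-n,[-.149,.917,-.371])
print(T2[:3,3]); A=rows(T,T2,6)
E
```

```text
time_s: 9.4
eef_pos: [427.8, 141.7, 247.1]
ee_rot: [-0.551, 0.775, 0.289, 0.111]
force: [0.5, 0.8, -1.1]
grip_width: 0.12
t 9.65 p [428.1 141.7 247.5] y [ 0.569 -0.229 -0.79 ] z [-0.14   0.92  -0.367] q [ 0.273 -0.057  2.027 -0.607  0.715 -1.184] F [-0.6 -0.9 -0.1] M [0.16 0.33 0.02] g 10.4
[509.425 226.15  169.3  ]
6 rows t [ 9.12 14.81 15.78] w [ 0.0002 -0.0017 -0.0008]
```

```bash
 
python3 -m handwheel '[{"grip":5,"tx":9.1,"ty":14.8,"tz":15.8,"wx":0,"wy":-0.0017,"wz":-0.0008},{"grip":5,"tx":9.1,"ty":14.8,"tz":15.8,"wx":0,"wy":-0.0017,"wz":-0.0008},{"grip":5,"tx":9.1,"ty":14.8,"tz":15.8,"wx":0,"wy":-0.0017,"wz":-0.0008},{"grip":5,"tx":9.1,"ty":14.8,"tz":15.8,"wx":0,"wy":-0.0017,"wz":-0.0008},{"grip":5,"tx":9.1,"ty":14.8,"tz":15.8,"wx":0,"wy":-0.0017,"wz":-0.0008},{"grip":5,"tx":9.1,"ty":14.8,"tz":15.8,"wx":0,"wy":-0.0017,"wz":-0.0008},{"grip":5,"tx":0,"ty":0,"tz":0,"wx":0,"wy":0,"wz":0},{"grip":5,"tx":0,"ty":0,"tz":0,"wx":0,"wy":0,"wz":0},{"grip":5,"tx":0,"ty":0,"tz":0,"wx":0,"wy":0,"wz":0},{"grip":5,"tx":0,"ty":0,"tz":0,"wx":0,"wy":0,"wz":0}]' 
python3 snap.py 5;python3 -c "
from plan import *
report()"; python3 two.py 5 340 210 210 160 78 84 5 pics/v5.png
```

```text
time_s: 10.48
eef_pos: [508.7, 226.2, 169.7]
ee_rot: [-0.549, 0.775, 0.293, 0.11]
force: [0.0, -0.1, -1.3]
grip_width: 0.125
t 10.58 p [508.7 226.2 169.8] y [ 0.575 -0.226 -0.787] z [-0.151  0.915 -0.373] q [ 0.41   0.307  1.839 -0.802  0.652 -0.867] F [-0.4 -0.  -0.7] M [0.1  0.38 0.02] g 10.8
```

View pics/v5.png

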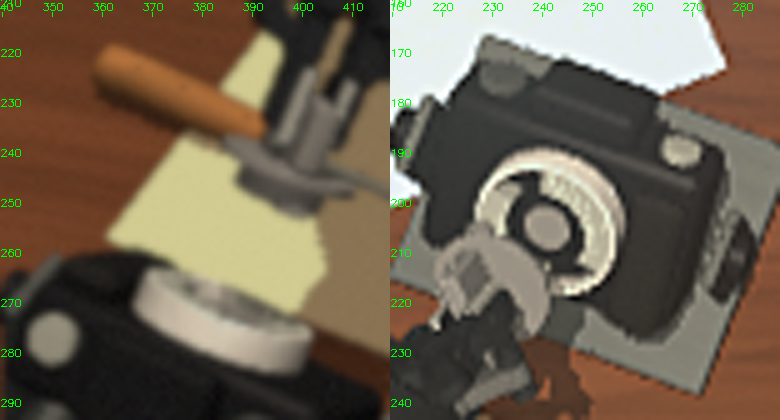

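```bash
cat > capov.py <<'E'
import sys
from h import *
from plan import cur
import ov
# args: snapname out k sx sy tx ty w h ; cap offset ox ; shifts
name,out=sys.argv[1:3]; k,sx,sy,tx,ty,w,h=map(int,sys.argv[3:10]); ox,ssx,ssy,tsx,tsy=map(float,sys.argv[10:15])
mp=list(map(float,sys.argv[15:20])) if len(sys.argv)>15 else [576,200,-21.5,38,-127]
T,s=cur(); Rm=T[:3,:3]; O=T[:3,3]+Rm@np.array([ox,23.5,0]); n=-Rm[:,1]; X=Rm[:,0]; Y=Rm[:,2]
C,M=ov.frame(*mp)
print('cap in mount mm',(M.T@(O-C)).round(2),'tilt',np.degrees(np.arccos(n@M[:,2])).round(2),'ang',np.degrees(np.arctan2(X@M[:,1],X@M[:,0])).round(1))
th=np.linspace(0,2*np.pi,90); o=[]
for c,f,x,y,sh in(('s','scene',sx,sy,(ssx,ssy)),('t','top',tx,ty,(tsx,tsy))):
    im=cv2.imread(f"pics/{f}_{name}.png"); a=cv2.resize(im[y:y+h,x:x+w],None,fx=k,fy=k,interpolation=cv2.INTER_CUBIC)
    def pl(P,col):
        q=(proj(c,P)+sh-[x,y]+.5)*k-.5; cv2.polylines(a,[np.round(q).astype(int)],False,col,1)
    circ=lambda O,X,Y,r,z,n: O+n*z+r*(np.outer(np.cos(th),X)+np.outer(np.sin(th),Y))
    pl(circ(O,X,Y,31,18,n),(0,0,255)); pl(circ(O,X,Y,31,13,n),(0,0,255)); pl(circ(O,X,Y,20,0,n),(255,0,255))
    for zz in(18,50): pl(np.array([O+n*zz+X*i*25+Y*j*6 for i,j in((1,1),(1,-1),(-1,-1),(-1,1),(1,1))]),(0,255,255))
    pl(circ(C,M[:,0],M[:,1],40,0,M[:,2]),(0,200,0)); pl(circ(C,M[:,0],M[:,1],22,0,M[:,2]),(0,200,0)); pl(circ(C,M[:,0],M[:,1],40,-14,M[:,2]),(0,200,0))
    for sg in(1,-1): pl(np.array([C+M@np.array(v) for v in((sg*20,9,0),(sg*31,9,0),(sg*31,-9,0),(sg*20,-9,0))]),(255,0,0))
    o.append(a)
cv2.imwrite(out,np.hstack(o))
E
python3 capov.py 5 pics/v6.png 7 358 225 215 178 57 70 0 0 0 0 0
```

```text
cap in mount mm [4.400e-01 1.000e-02 5.229e+01] tilt 0.13 ang -179.8
```

View pics/v6.png

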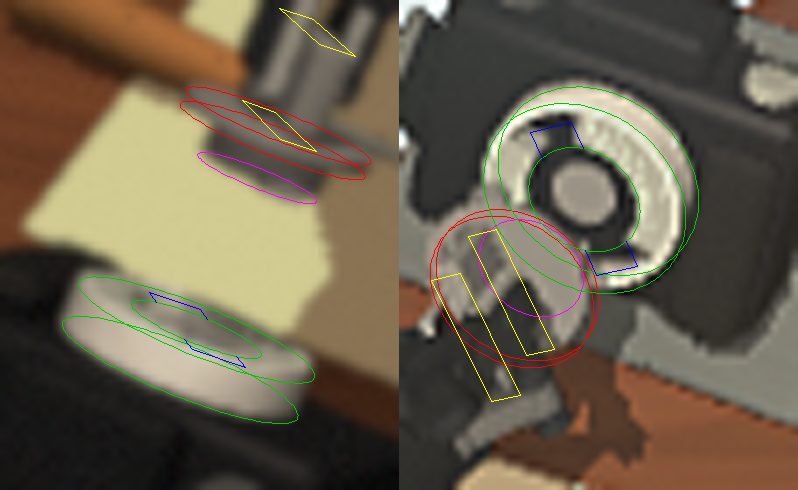

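```bash
python3 capov.py 5 pics/v7.png 14 380 232 215 200 28 38 0 0 0 0 0; python3 two.py 5 380 232 215 200 28 38 14 pics/v8.png
```

```text
cap in mount mm [4.400e-01 1.000e-02 5.229e+01] tilt 0.13 ang -179.8
```

View pics/v7.png

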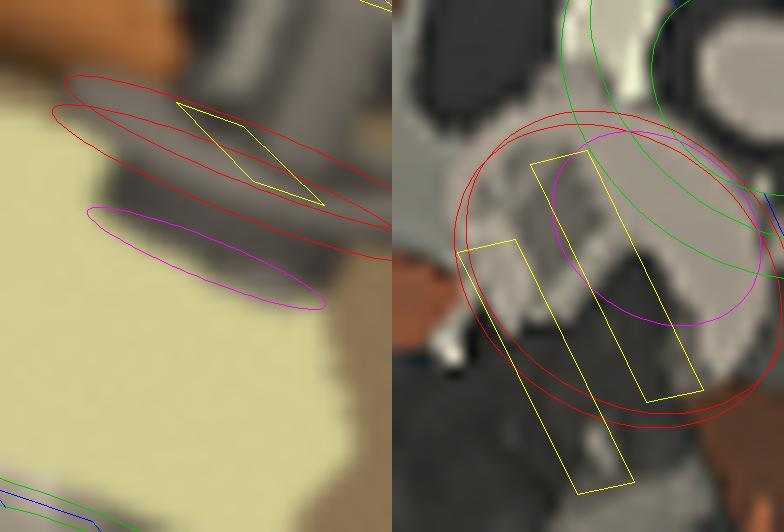

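View pics/v8.png

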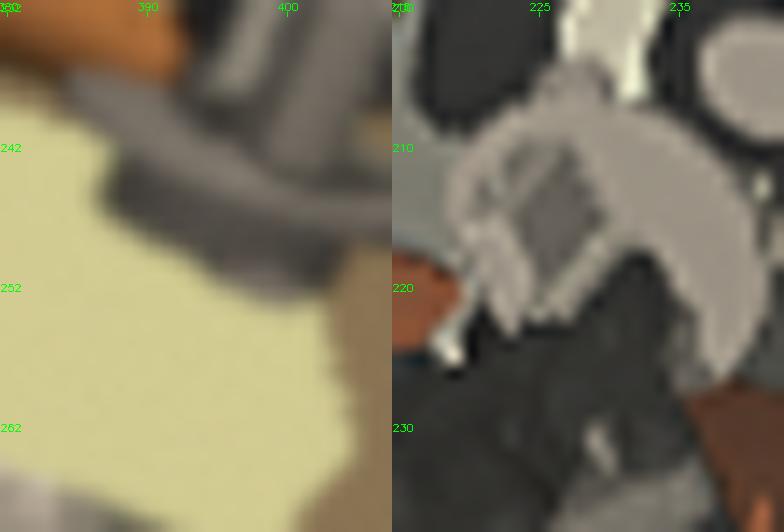

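```bash
python3 capov.py 5 pics/v7.png 14 380 232 215 200 28 38 0 -.1 -.9 -1.0 -.6
sed 's/^def f(v,full=True):/def f(v,full=True):\n    v=np.array(v); D=(v[5:9]-[-.1,-.9,-1.0,-.6])/.15/; s/v\[5:9\]\/.7/D/' fit2.py > fit3.py; python3 fit3.py
```

```text
cap in mount mm [4.400e-01 1.000e-02 5.229e+01] tilt 0.13 ang -179.8sed: -e expression #1, char 94: unknown option to 's'
```

View pics/v7.png

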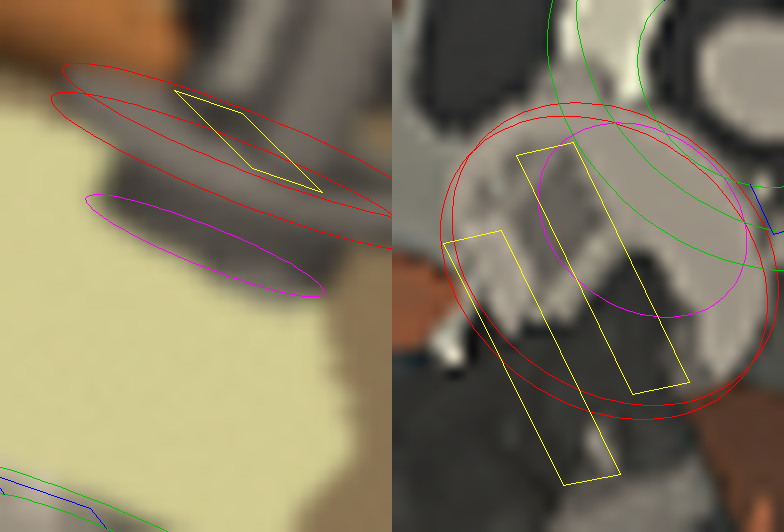

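```bash
sed 's#v\[5:9\]/.7#(v[5:9]-np.array([-.1,-.9,-1.0,-.6]))/.2#' fit2.py > fit3.py; python3 fit3.py;  sed 's#v\[5:9\]/.7#(v[5:9]-np.array([-.1,-.9,-1.2,-.6]))/.2#;s#v\[9\]/.5#v[9]/3#' fit2.py > fit4.py; python3 fit4.py
```

```text
[ 5.7625e+02  1.9835e+02 -3.9000e-01  6.7000e-01  1.4490e+01 -1.6000e-01
 -9.9000e-01 -1.1000e+00 -6.9000e-01 -2.8000e-01] [-22.16770996  38.15001327]
rms 0.4393707043339067 0.43498767416604267 0.02657534748642952 0.4609825990146793
sd [0.467 0.427 0.009 0.006 0.387 0.163 0.163 0.148 0.171 0.424]
C [552.79145948 207.90414559 109.95912206]
[ 5.7601e+02  1.9815e+02 -3.9000e-01  6.6000e-01  1.4450e+01 -8.0000e-02
 -1.1000e+00 -1.2300e+00 -7.9000e-01 -1.0000e+00] [-22.16041863  38.09699356]
rms 0.43403353327792576 0.43574076358325264 0.025717108484928617 0.45577940250524634
sd [0.514 0.429 0.009 0.006 0.392 0.163 0.195 0.149 0.194 0.771]
C [552.57950647 207.69311839 109.26999892]
```

View pics/f2.png

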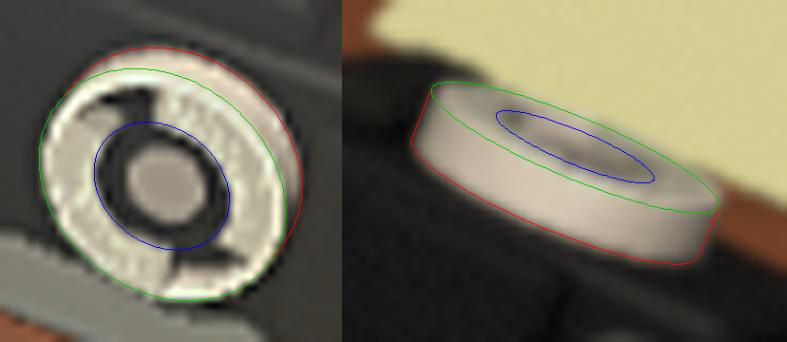

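```bash
for A in -120 -127 -134; do python3 capov.py 5 pics/w$A.png 12 380 252 224 190 33 36 0 -.1 -.95 -1.05 -.65 576.2 198.8 -21.8 38 $A; done; python3 -c "
import cv2,numpy as np
cv2.imwrite('pics/w.png',np.hstack([cv2.imread(f'pics/w{a}.png')[:,396:][:, :] for a in(-120,-127,-134)])[:, :1188]); im=cv2.imread('pics/w.png'); cv2.imwrite('pics/w.png',cv2.resize(im,(800,int(im.shape[0]*800/im.shape[1]))))"
```

```text
cap in mount mm [ 0.5  -0.82 52.68] tilt 0.24 ang -172.5
cap in mount mm [ 0.4  -0.87 52.68] tilt 0.24 ang -179.5
cap in mount mm [ 0.29 -0.91 52.68] tilt 0.24 ang 173.5
```

View pics/w.png

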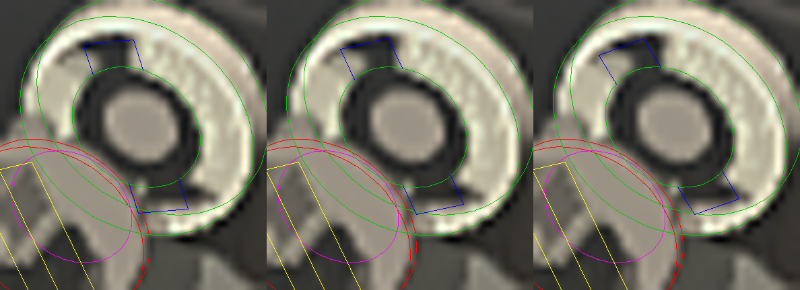

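```bash
cat > tgt.py <<'E'
from plan import *
import ov
def go(d,N,sl=-127,mp=(576.2,198.8,-21.8,38),spin=0,off=(0,0)):
    C,M=ov.frame(*mp,sl); T,s=cur(); n=M[:,2]
    R=pose([0,0,0],-n,-M[:,1]); 
    T2=R.copy(); T2[:3,:3]=R[:3,:3]@Ro.from_rotvec([0,np.radians(spin),0]).as_matrix(); T2[:3,3]=C+M@np.array([off[0],off[1],d+23.5])
    cap=T[:3,3]+T[:3,1]*23.5; print('cap in mount',(M.T@(cap-C)).round(2)); print('F mount',(M.T@s['force']).round(1),'M',(M.T@s['wrist_torque']).round(2))
    rows(T,T2,N)
E
python3 -c "
from tgt import *
go(15,5)"
```

```text
cap in mount [ 0.4  -0.87 52.68]
F mount [ 0.6 -0.3 -0.3] M [-0.22 -0.32  0.04]
5 rows t [ 0.08  7.54 -0.17] w [-0.0003  0.0016  0.0008]
```

```bash
 
python3 -m handwheel '[{"grip":5,"tx":0.1,"ty":7.5,"tz":-0.17,"wx":-0.0003,"wy":0.0016,"wz":0.0008},{"grip":5,"tx":0.1,"ty":7.5,"tz":-0.17,"wx":-0.0003,"wy":0.0016,"wz":0.0008},{"grip":5,"tx":0.1,"ty":7.5,"tz":-0.17,"wx":-0.0003,"wy":0.0016,"wz":0.0008},{"grip":5,"tx":0.1,"ty":7.5,"tz":-0.17,"wx":-0.0003,"wy":0.0016,"wz":0.0008},{"grip":5,"tx":0.1,"ty":7.5,"tz":-0.17,"wx":-0.0003,"wy":0.0016,"wz":0.0008},{"grip":5,"tx":0,"ty":0,"tz":0,"wx":0,"wy":0,"wz":0},{"grip":5,"tx":0,"ty":0,"tz":0,"wx":0,"wy":0,"wz":0},{"grip":5,"tx":0,"ty":0,"tz":0,"wx":0,"wy":0,"wz":0},{"grip":5,"tx":0,"ty":0,"tz":0,"wx":0,"wy":0,"wz":0}]' 
python3 -c "
from tgt import *
report();go(3,4)"; python3 snap.py 6
python3 capov.py 6 pics/v9.png 9 362 240 218 184 44 48 0 -.1 -.95 -1.05 -.65 576.2 198.8 -21.8 38 -127;python3 two.py 6 362 240 218 184 44 48 9 pics/v10.png
```

```text
time_s: 11.33
eef_pos: [530.8, 217.5, 140.3]
ee_rot: [-0.55, 0.776, 0.289, 0.111]
force: [-1.1, 0.1, -0.3]
grip_width: 0.125
t 11.33 p [530.8 217.5 140.3] y [ 0.571 -0.229 -0.788] z [-0.145  0.917 -0.371] q [ 0.374  0.379  1.828 -0.853  0.594 -0.821] F [-1.1  0.1 -0.3] M [0.15 0.37 0.01] g 10.7
cap in mount [-1.000e-02 -5.700e-01  1.482e+01]
F mount [ 1.  -0.4  0.5] M [-0.25 -0.32  0.  ]
4 rows t [-0.01  2.96 -0.14] w [-0.      0.0003 -0.0001]
cap in mount mm [ 1.000e-02 -6.100e-01  1.487e+01] tilt 0.02 ang -179.9
```

View pics/v9.png

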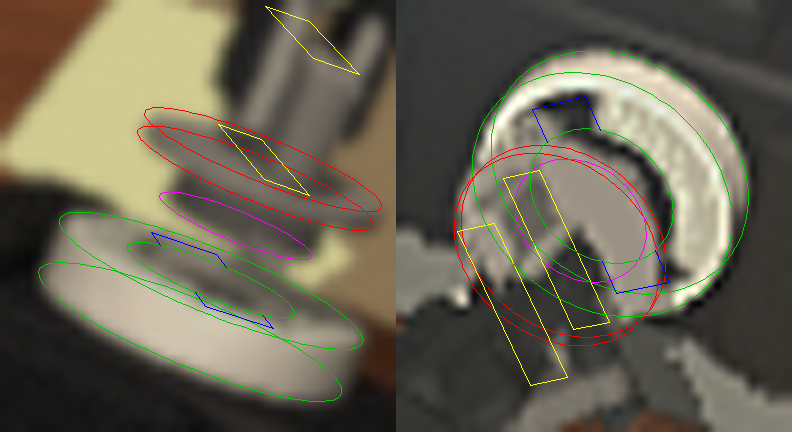

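View pics/v10.png

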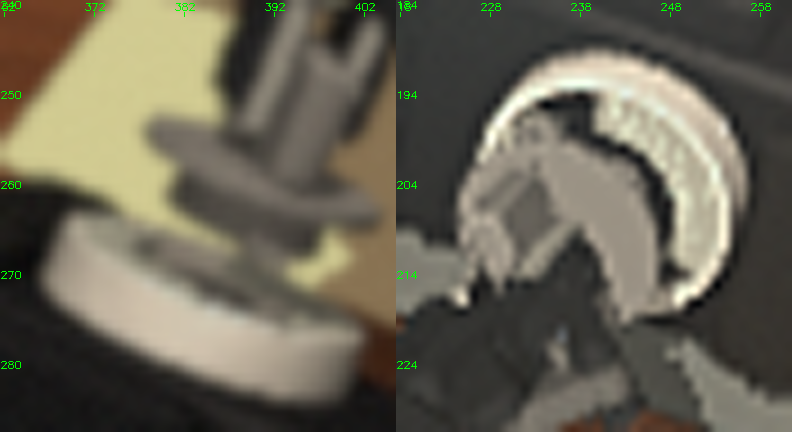

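```bash
 
python3 -m handwheel '[{"grip":5,"tx":0,"ty":4,"tz":-0.2,"wx":0,"wy":0,"wz":0},{"grip":5,"tx":0,"ty":4,"tz":-0.2,"wx":0,"wy":0,"wz":0},{"grip":5,"tx":0,"ty":2,"tz":-0.2,"wx":0,"wy":0,"wz":0},{"grip":5,"tx":0,"ty":2,"tz":0,"wx":0,"wy":0,"wz":0},{"grip":5,"tx":0,"ty":0,"tz":0,"wx":0,"wy":0,"wz":0},{"grip":5,"tx":0,"ty":0,"tz":0,"wx":0,"wy":0,"wz":0}]' 
python3 -c "
from tgt import *
go(3,4)"
python3 -m handwheel '[{"grip":5,"tx":0,"ty":1,"tz":0,"wx":0,"wy":0,"wz":0},{"grip":5,"tx":0,"ty":1,"tz":0,"wx":0,"wy":0,"wz":0},{"grip":5,"tx":0,"ty":1,"tz":0,"wx":0,"wy":0,"wz":0},{"grip":5,"tx":0,"ty":0,"tz":0,"wx":0,"wy":0,"wz":0},{"grip":5,"tx":0,"ty":0,"tz":0,"wx":0,"wy":0,"wz":0}]' |grep force
python3 -c "
from tgt import *
go(0,4)"
python3 -m handwheel '[{"grip":5,"tx":0,"ty":1,"tz":0,"wx":0,"wy":0,"wz":0},{"grip":5,"tx":0,"ty":1,"tz":0,"wx":0,"wy":0,"wz":0},{"grip":5,"tx":0,"ty":0,"tz":0,"wx":0,"wy":0,"wz":0},{"grip":5,"tx":0,"ty":0,"tz":0,"wx":0,"wy":0,"wz":0}]' |grep force
python3 -c "
from tgt import *
go(0,4)"
```

```text
time_s: 11.93
eef_pos: [537.7, 214.0, 130.6]
ee_rot: [-0.55, 0.776, 0.289, 0.111]
force: [-0.7, 0.3, -0.3]
grip_width: 0.125
cap in mount [0.29 0.06 2.42]
F mount [ 0.6 -0.5  0.2] M [-0.25 -0.23 -0.05]
4 rows t [ 0.07 -0.15  0.01] w [-0.      0.0004 -0.0003]
force: [-11.5, 1.7, 9.0]
cap in mount [ 0.03 -0.04  0.54]
F mount [ 4.2  0.1 14.1] M [ 0.03 -0.82  0.03]
4 rows t [ 0.01  0.13 -0.01] w [ 0.      0.0004 -0.    ]
force: [-26.0, 5.7, 21.8]
cap in mount [ 0.1  -0.29 -0.28]
F mount [ 8.4 -0.9 33.4] M [ 0.08 -1.52 -0.09]
4 rows t [ 0.03 -0.07 -0.07] w [0.     0.0003 0.0001]
```

```bash
 
python3 -m handwheel '[{"grip":5,"tx":0,"ty":-2.5,"tz":0,"wx":0,"wy":0,"wz":0},{"grip":5,"tx":0,"ty":0,"tz":0,"wx":0,"wy":0,"wz":0},{"grip":5,"tx":0,"ty":0,"tz":0,"wx":0,"wy":0,"wz":0},{"grip":5,"tx":0,"ty":0,"tz":0,"wx":0,"wy":0,"wz":0}]' |grep force
python3 snap.py 7; python3 -c "
from tgt import *
go(0,4)"
python3 - <<'E'
s=open('capov.py').read()
s=s.replace("    pl(circ(C,M[:,0]","    for zz in(0,4.5):\n      for sg in(1,-1): pl(np.array([O+n*zz+X*sg*i+Y*j for i,j in((20,6),(30,6),(30,-6),(20,-6))]),(255,0,255))\n    pl(circ(C,M[:,0]",1)
open('capov.py','w').write(s)
E
python3 capov.py 7 pics/v11.png 10 364 250 224 186 36 38 0 -.1 -.95 -1.05 -.65 576.2 198.8 -21.8 38 -127;python3 two.py 7 364 250 224 186 36 38 10 pics/v12.png
```

```text
force: [-9.9, 2.5, 6.7]
cap in mount [ 0.27 -0.17  0.6 ]
F mount [ 4.1 -0.7 12.3] M [-0.28 -0.83  0.  ]
4 rows t [ 0.06  0.15 -0.04] w [-0.0001  0.0004 -0.0002]
cap in mount mm [ 0.27 -0.17  0.6 ] tilt 0.04 ang -179.9
```

View pics/v11.png

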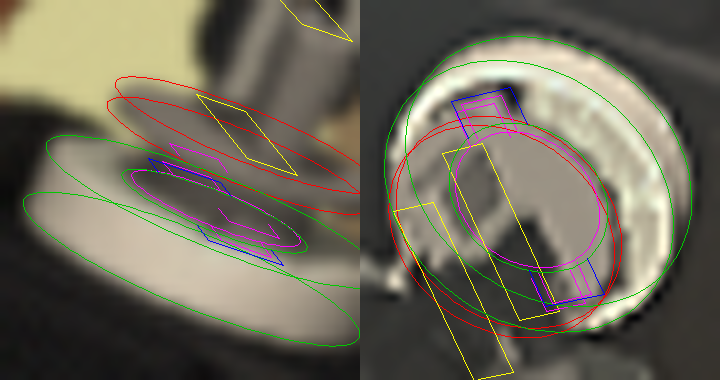

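View pics/v12.png

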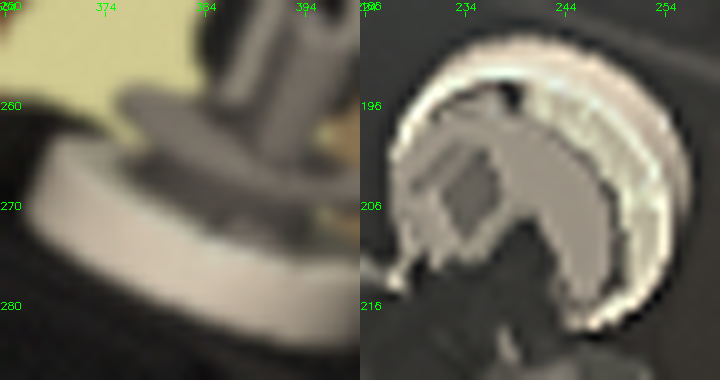

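```bash
 
python3 -m handwheel '[{"grip":5,"tx":0,"ty":-5,"tz":0,"wx":0,"wy":0,"wz":0},{"grip":5,"tx":0,"ty":-8.5,"tz":0,"wx":0,"wy":0,"wz":0},{"grip":5,"tx":0,"ty":0,"tz":0,"wx":0,"wy":0,"wz":0},{"grip":5,"tx":0,"ty":0,"tz":0,"wx":0,"wy":0,"wz":0},{"grip":5,"tx":0,"ty":0,"tz":0,"wx":0,"wy":0,"wz":0},{"grip":5,"tx":0,"ty":0,"tz":0,"wx":0,"wy":0,"wz":0}]' |grep force
python3 snap.py 8; python3 -c "
from tgt import *
go(15,4)"
python3 capov.py 8 pics/v13.png 10 372 246 222 192 30 36 0 -.1 -.95 -1.05 -.65 576.2 198.8 -21.8 38 -127;python3 two.py 8 372 246 222 192 30 36 13 pics/v14.png;python3 two.py 6 372 246 222 192 30 36 13 pics/v15.png
```

```text
force: [-1.0, -0.3, -0.9]
cap in mount [ 0.28  0.09 13.37]
F mount [-0.3  0.3 -0.4] M [-0.18 -0.27  0.05]
4 rows t [ 0.06 -0.41  0.02] w [-0.      0.0004 -0.0003]
cap in mount mm [ 0.28  0.09 13.37] tilt 0.07 ang -179.9
```

View pics/v14.png

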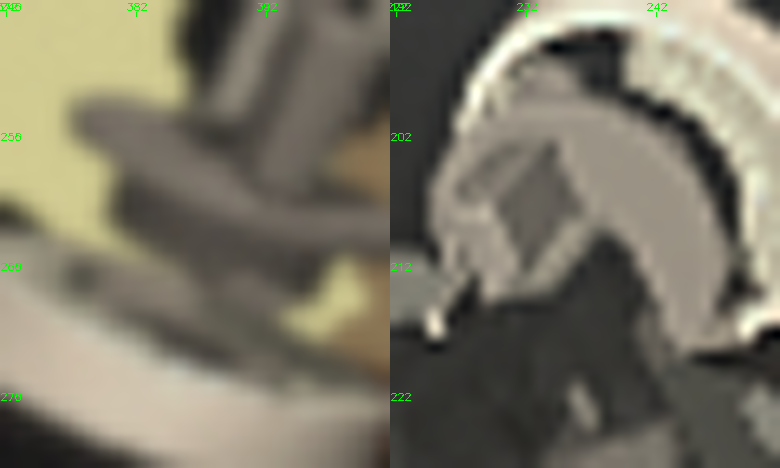

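View pics/v15.png

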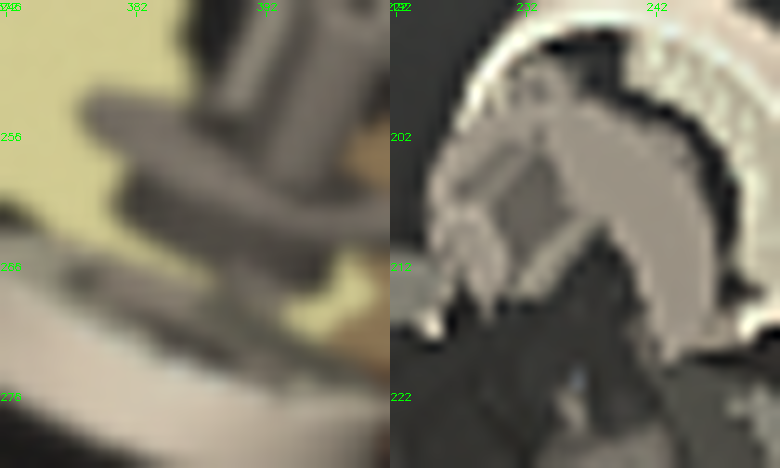

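View pics/v13.png

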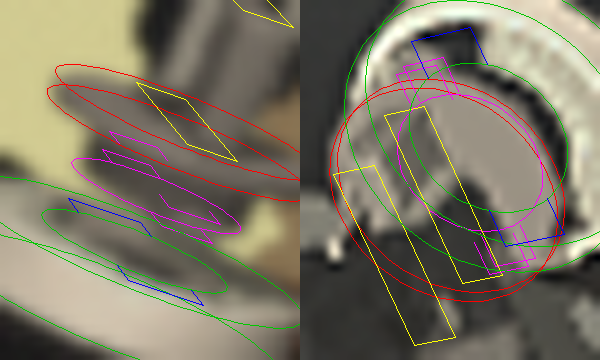

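```bash
cat > capfit.py <<'E'
from h import *
# snap5 pose
y=np.array([.575,-.226,-.787]);z=np.array([-.151,.915,-.373]);y/=np.linalg.norm(y);z-=y*(z@y);z/=np.linalg.norm(z)
Rm=np.c_[np.cross(y,z),y,z];P0=np.array([508.7,226.2,169.8])
th=np.linspace(0,2*np.pi,120,endpoint=False)
S=lambda P:crop(P,14,380,232); Tt=lambda P:crop(np.array(P)-[392,0],14,215,200)
discT=Tt([(447,180),(460,150),(490,122),(520,105),(690,130),(730,170),(757,230),(735,370)])
lugT=Tt([(575,63),(540,85),(608,90)])
discS=S([(65,80),(72,100),(110,140),(190,185),(290,215),(385,245)])
plugS=S([(95,195),(150,235),(200,262),(340,260)])
lugS=S([(240,290),(290,303),(325,300)])
def model(v):
    ss,ts=v[:2],v[2:4]; ox,dz,p,ln=v[4:8]
    piv=P0-Rm[:,1]*18.7
    Rp=Rm@Ro.from_rotvec([0,0,p]).as_matrix()
    O=piv+Rp@np.array([ox,18.7+23.5+dz,0]); X,n,Y=Rp[:,0],-Rp[:,1],Rp[:,2]
    c=lambda r,zz:O+n*zz+r*(np.outer(np.cos(th),X)+np.outer(np.sin(th),Y))
    disc=np.r_[c(31,18),c(31,13)]; plug=np.r_[c(20,13),c(20,0)]
    lug=lambda s:np.array([O+n*zz+X*s*i+Y*j for i in(18,30) for j in(6,-6) for zz in(0,4.5)])
    return disc,plug,lug(1),lug(-1),{'s':ss,'t':ts}
def hull(c,P,sh): return cv2.convexHull(np.float32(proj(c,P)+sh))
def d(h,pts): return [cv2.pointPolygonTest(h,(float(a),float(b)),True) for a,b in pts]
def f(v):
    disc,plug,l1,l2,sh=model(v); r=[]
    r+=d(hull('t',disc,sh['t']),discT); r+=d(hull('t',l1,sh['t']),lugT)
    r+=d(hull('s',disc,sh['s']),discS); r+=d(hull('s',plug,sh['s']),plugS); r+=d(hull('s',l2,sh['s']),lugS)
    return np.array(r)
pri=np.array([-.41,-.83,-.93,-.93,0,0,0,0]); sd=np.array([.4,.4,.4,.4,3,2,.1,1])
g=lambda w:np.r_[f(pri+sd*(w-10))/.4,(w-10)]
q=least_squares(g,np.full(8,10.),diff_step=3e-3); v=pri+sd*(q.x-10)
print('shifts',v[:4].round(2),'ox dz',v[4:6].round(2),'pitch deg',np.degrees(v[6]).round(1)); print(f(v).round(1)); J=np.linalg.inv(q.jac.T@q.jac); print((np.sqrt(np.diag(J))*sd).round(2))
pri2=pri.copy(); print('null',f(np.r_[v[:4],0,0,0,0]).round(1))
E
python3 capfit.py
```

```text
shifts [ 1.96  0.61 -0.47  0.19] ox dz [0.02 1.22] pitch deg -9.7
[ 0.3  0.   0.  -0.2 -0.5 -0.   0.9 -0.3  0.1  1.1 -0.4 -2.8 -1.6  0.7
 -0.5 -0.2 -0.1 -2.8  1.   0.3  2.3 -0.6 -3.7 -6. ]
[0.24 0.32 0.27 0.33 1.11 0.77 0.02 1.  ]
null [-1.1 -1.6 -1.5 -1.5 -1.  -0.4  0.7  1.6 -1.8 -1.1  0.3 -2.  -1.   0.5
  0.4  1.2  1.2 -1.9  0.9  0.8  2.3 -3.  -5.3 -7.1]
```

```bash
sed -i "s/hull('s',l2,/hull('s',l1,/" capfit.py; python3 capfit.py
```

```text
shifts [ 0.34 -0.65 -0.82 -0.78] ox dz [ 2.31 -1.48] pitch deg 1.0
[ 0.2 -0.   0.1  0.2 -0.2 -0.1  0.4  0.1 -0.3  0.4  0.2 -0.2  0.5 -0.2
 -0.4  0.3  0.  -0.2  0.1 -0.1  0.5 -0.1  0.2 -1.6]
[0.24 0.32 0.26 0.34 1.18 0.92 0.03 1.  ]
null [-0.4 -0.7 -0.5 -0.4 -0.3  0.   0.8  0.7 -0.8 -0.2  0.4  0.   1.   0.3
 -0.1  0.5  0.3  0.   0.6  0.3  0.3  0.2  0.4 -1.8]
```

```bash
sed 's#v\[5:9\]/.7#(v[5:9]-np.array([.3,-.65,-.82,-.78]))/.2#' fit2.py > fit3.py; python3 fit3.py | egrep "^\[|C"
python3 - <<'E'
from tgt import *
go(5,4,off=(2.3,0))
C,M=ov.frame(576.2,198.8,-21.8,38,-127); print(C)
E
```

```text
[ 5.7580e+02  1.9804e+02 -3.9000e-01  6.7000e-01  1.4460e+01  4.0000e-02
C [552.3694261  207.58903067 110.07480636]
cap in mount [ 0.28  0.09 13.37]
F mount [-0.3  0.3 -0.4] M [-0.18 -0.27  0.05]
4 rows t [-0.51  2.09  0.02] w [-0.      0.0004 -0.0003]
[552.76304889 208.17411165 110.3084409 ]
```

```bash
 
python3 -m handwheel '[{"grip":5,"tx":-0.6,"ty":3,"tz":-0.1,"wx":0,"wy":0.0004,"wz":0},{"grip":5,"tx":-0.6,"ty":3,"tz":-0.1,"wx":0,"wy":0,"wz":0},{"grip":5,"tx":-0.6,"ty":3,"tz":0,"wx":0,"wy":0,"wz":0},{"grip":5,"tx":-0.5,"ty":1,"tz":0,"wx":0,"wy":0,"wz":0},{"grip":5,"tx":0,"ty":1,"tz":0,"wx":0,"wy":0,"wz":0},{"grip":5,"tx":0,"ty":1,"tz":0,"wx":0,"wy":0,"wz":0},{"grip":5,"tx":0,"ty":0,"tz":0,"wx":0,"wy":0,"wz":0},{"grip":5,"tx":0,"ty":0,"tz":0,"wx":0,"wy":0,"wz":0},{"grip":5,"tx":0,"ty":0,"tz":0,"wx":0,"wy":0,"wz":0}]' |grep force
python3 -c "
from tgt import *
go(0,4)"
python3 -m handwheel '[{"grip":5,"tx":0,"ty":1,"tz":0,"wx":0,"wy":0,"wz":0},{"grip":5,"tx":0,"ty":1,"tz":0,"wx":0,"wy":0,"wz":0},{"grip":5,"tx":0,"ty":0,"tz":0,"wx":0,"wy":0,"wz":0},{"grip":5,"tx":0,"ty":0,"tz":0,"wx":0,"wy":0,"wz":0}]' |grep force
python3 -c "
from tgt import *
go(0,4)"
```

```text
force: [-1.0, 0.1, -0.6]
cap in mount [2.45 0.25 1.63]
F mount [ 1.1 -0.5  0.1] M [-0.24 -0.32  0.03]
4 rows t [0.61 0.41 0.06] w [-0.      0.0002 -0.0002]
force: [-0.3, -0.3, -0.9]
cap in mount [ 2.51  0.26 -0.48]
F mount [ 0.8 -0.1 -0.6] M [-0.17 -0.28 -0.02]
4 rows t [ 0.62 -0.12  0.07] w [-0.      0.0003 -0.0002]
```

No contact at the depth where it hit before, so the offset was right. I'll go on gently.

```bash
 
python3 -m handwheel '[{"grip":5,"tx":0,"ty":1,"tz":0,"wx":0,"wy":0,"wz":0},{"grip":5,"tx":0,"ty":1,"tz":0,"wx":0,"wy":0,"wz":0},{"grip":5,"tx":0,"ty":0,"tz":0,"wx":0,"wy":0,"wz":0},{"grip":5,"tx":0,"ty":0,"tz":0,"wx":0,"wy":0,"wz":0}]' |grep force
python3 -c "
from tgt import *
go(0,4)"
python3 -m handwheel '[{"grip":5,"tx":0,"ty":1,"tz":0,"wx":0,"wy":0,"wz":0},{"grip":5,"tx":0,"ty":1,"tz":0,"wx":0,"wy":0,"wz":0},{"grip":5,"tx":0,"ty":0,"tz":0,"wx":0,"wy":0,"wz":0},{"grip":5,"tx":0,"ty":0,"tz":0,"wx":0,"wy":0,"wz":0}]' |grep force
python3 -c "
from tgt import *
go(0,4)"
```

```text
force: [-2.6, 1.0, 1.8]
cap in mount [ 2.4   0.25 -2.33]
F mount [ 0.9 -0.6  3.1] M [-0.16 -0.36 -0.01]
4 rows t [ 0.6  -0.58  0.06] w [-0.      0.0003 -0.0002]
force: [-3.1, 0.2, 4.0]
cap in mount [ 2.39  0.23 -4.39]
F mount [0.4 0.8 4.9] M [-0.29 -0.31  0.01]
4 rows t [ 0.59 -1.1   0.06] w [-0.      0.0003 -0.0002]
```

```bash
 
python3 -m handwheel '[{"grip":5,"tx":0,"ty":1,"tz":0,"wx":0,"wy":0,"wz":0},{"grip":5,"tx":0,"ty":1,"tz":0,"wx":0,"wy":0,"wz":0},{"grip":5,"tx":0,"ty":1,"tz":0,"wx":0,"wy":0,"wz":0},{"grip":5,"tx":0,"ty":0,"tz":0,"wx":0,"wy":0,"wz":0},{"grip":5,"tx":0,"ty":0,"tz":0,"wx":0,"wy":0,"wz":0}]' |grep force
python3 -c "
from tgt import *
go(0,4)"
python3 -m handwheel '[{"grip":5,"tx":0,"ty":1,"tz":0,"wx":0,"wy":0,"wz":0},{"grip":5,"tx":0,"ty":1,"tz":0,"wx":0,"wy":0,"wz":0},{"grip":5,"tx":0,"ty":0,"tz":0,"wx":0,"wy":0,"wz":0},{"grip":5,"tx":0,"ty":0,"tz":0,"wx":0,"wy":0,"wz":0}]' |grep force
python3 -c "
from tgt import *
go(0,4)"
```

```text
force: [-3.3, 1.1, 4.7]
cap in mount [ 2.39  0.23 -7.4 ]
F mount [-0.   0.3  5.9] M [-0.31 -0.27  0.  ]
4 rows t [ 0.59 -1.85  0.06] w [-0.      0.0002 -0.0002]
force: [-4.7, 2.5, 5.3]
cap in mount [ 2.38  0.2  -9.42]
F mount [ 0.4 -1.   7.4] M [-0.28 -0.3   0.  ]
4 rows t [ 0.59 -2.35  0.05] w [-0.0001  0.0003 -0.0001]
```

```bash
 
python3 -m handwheel '[{"grip":5,"tx":0,"ty":1,"tz":0,"wx":0,"wy":0,"wz":0},{"grip":5,"tx":0,"ty":0.5,"tz":0,"wx":0,"wy":0,"wz":0},{"grip":5,"tx":0,"ty":0,"tz":0,"wx":0,"wy":0,"wz":0},{"grip":5,"tx":0,"ty":0,"tz":0,"wx":0,"wy":0,"wz":0}]' |grep force
python3 -c "
from tgt import *
go(0,4)"
python3 -m handwheel '[{"grip":5,"tx":0,"ty":1,"tz":0,"wx":0,"wy":0,"wz":0},{"grip":5,"tx":0,"ty":0,"tz":0,"wx":0,"wy":0,"wz":0},{"grip":5,"tx":0,"ty":0,"tz":0,"wx":0,"wy":0,"wz":0}]' |grep force
python3 -c "
from tgt import *
go(0,4)"
```

```text
force: [-5.2, 2.5, 6.0]
cap in mount [  2.36   0.18 -10.85]
F mount [ 0.4 -0.8  8.2] M [-0.35 -0.31  0.05]
4 rows t [ 0.59 -2.71  0.05] w [-0.0001  0.0003 -0.0001]
force: [-9.5, 2.1, 10.6]
cap in mount [  2.36   0.19 -11.47]
F mount [ 1.8  0.7 14.3] M [-0.27 -0.55 -0.02]
4 rows t [ 0.59 -2.87  0.05] w [-0.      0.0003 -0.0001]
```

```bash
 
python3 -m handwheel '[{"grip":5,"tx":0,"ty":-1.4,"tz":0,"wx":0,"wy":0,"wz":0},{"grip":5,"tx":0,"ty":0,"tz":0,"wx":0,"wy":0,"wz":0},{"grip":5,"tx":0,"ty":0,"tz":0.12,"wx":0,"wy":0.05,"wz":0},{"grip":5,"tx":0,"ty":0,"tz":0.19,"wx":0,"wy":0.08,"wz":0},{"grip":5,"tx":0,"ty":0,"tz":0.19,"wx":0,"wy":0.08,"wz":0},{"grip":5,"tx":0,"ty":0,"tz":0.19,"wx":0,"wy":0.08,"wz":0},{"grip":5,"tx":0,"ty":0,"tz":0,"wx":0,"wy":0,"wz":0},{"grip":5,"tx":0,"ty":0,"tz":0,"wx":0,"wy":0,"wz":0}]' |grep force
cat >> tgt.py <<'E'
def st(mp=(576.2,198.8,-21.8,38),sl=-127,ox=2.35):
    C,M=ov.frame(*mp,sl); T,s=cur(); cap=T[:3,3]+T[:3,:3]@np.array([ox,23.5,0]); X=-T[:3,0]
    print('t',s['time_s'].__round__(2),'cap',(M.T@(cap-C)).round(2),'ang',np.degrees(np.arctan2(X@M[:,1],X@M[:,0])).round(1),'tilt',np.degrees(np.arccos(-T[:3,1]@M[:,2])).round(2),'F',(M.T@s['force']).round(1),'M',(M.T@s['wrist_torque']).round(2),'q',s['joints'].round(2),'g',(s['grip_width']*85.4).round(1))
E
python3 -c "
from tgt import *
st()"
```

```text
force: [-4.4, 1.5, 5.1]Traceback (most recent call last):
  File "<string>", line 3, in <module>
    st()
    ~~^^
  File "tgt.py", line 11, in st
    print('t',s['time_s'].__round__(2),'cap',(M.T@(cap-C)).round(2),'ang',np.degrees(np.arctan2(X@M[:,1],X@M[:,0])).round(1),'tilt',np.degrees(np.arccos(-T[:3,1]@M[:,2])).round(2),'F',(M.T@s['force']).round(1),'M',(M.T@s['wrist_torque']).round(2),'q',s['joints'].round(2),'g',(s['grip_width']*85.4).round(1))
                                                                                                                                                                                                                                                                                    ^^^^^^^^^^^^^^^^^^^^^^^^^^^^
AttributeError: 'float' object has no attribute 'round'
```

```bash
 sed -i "s/(s\['grip_width'\]\*85.4).round(1)/round(s['grip_width']*85.4,1)/" tgt.py
python3 -c "
from tgt import *
st()"
```

```text
t 17.47 cap [  0.19   0.27 -10.49] ang -16.6 tilt 0.05 F [ 0.5 -0.2  6.9] M [-0.23 -0.42 -0.05] q [ 0.35  0.43  1.83 -0.9   0.55 -0.49] g 10.8
```

```bash
 
python3 -m handwheel '[{"grip":5,"tx":0,"ty":0.3,"tz":0.19,"wx":0,"wy":0.08,"wz":0},{"grip":5,"tx":0,"ty":0,"tz":0.19,"wx":0,"wy":0.08,"wz":0},{"grip":5,"tx":0,"ty":0,"tz":0.19,"wx":0,"wy":0.08,"wz":0},{"grip":5,"tx":0,"ty":0,"tz":0.19,"wx":0,"wy":0.08,"wz":0},{"grip":5,"tx":0,"ty":0,"tz":0.19,"wx":0,"wy":0.08,"wz":0},{"grip":5,"tx":0,"ty":0,"tz":0,"wx":0,"wy":0,"wz":0}]' |grep force
python3 -c "
from tgt import *
st()"
python3 -m handwheel '[{"grip":5,"tx":0,"ty":0,"tz":0.19,"wx":0,"wy":0.08,"wz":0},{"grip":5,"tx":0,"ty":0,"tz":0.19,"wx":0,"wy":0.08,"wz":0},{"grip":5,"tx":0,"ty":0,"tz":0.19,"wx":0,"wy":0.08,"wz":0},{"grip":5,"tx":0,"ty":0,"tz":0.19,"wx":0,"wy":0.08,"wz":0},{"grip":5,"tx":0,"ty":0,"tz":0.19,"wx":0,"wy":0.08,"wz":0},{"grip":5,"tx":0,"ty":0,"tz":0,"wx":0,"wy":0,"wz":0},{"grip":5,"tx":0,"ty":0,"tz":0,"wx":0,"wy":0,"wz":0}]' |grep force
python3 -c "
from tgt import *
st()"
```

```text
force: [-6.2, 1.7, 5.7]
t 17.97 cap [  0.31   0.2  -10.79] ang -39.7 tilt 0.06 F [ 1.6 -0.4  8.4] M [-0.28 -0.4   0.06] q [ 0.35  0.43  1.82 -0.9   0.55 -0.08] g 10.6
force: [-4.5, 2.4, 5.2]
t 18.55 cap [  0.32   0.17 -10.78] ang -62.4 tilt 0.06 F [ 0.3 -1.   7.2] M [-0.32 -0.45 -0.04] q [ 0.35  0.43  1.82 -0.9   0.55  0.31] g 10.4
```

```bash
 
python3 -m handwheel '[{"grip":5,"tx":0,"ty":0,"tz":0.14,"wx":0,"wy":0.06,"wz":0},{"grip":5,"tx":0,"ty":0,"tz":0.14,"wx":0,"wy":0.06,"wz":0},{"grip":5,"tx":0,"ty":0,"tz":0.14,"wx":0,"wy":0.06,"wz":0},{"grip":5,"tx":0,"ty":0,"tz":0.14,"wx":0,"wy":0.06,"wz":0},{"grip":5,"tx":0,"ty":0,"tz":0,"wx":0,"wy":0,"wz":0},{"grip":5,"tx":0,"ty":0,"tz":0,"wx":0,"wy":0,"wz":0}]' |grep force
python3 -c "
from tgt import *
st()"
python3 -m handwheel '[{"grip":5,"tx":0,"ty":0,"tz":0.07,"wx":0,"wy":0.03,"wz":0},{"grip":5,"tx":0,"ty":0,"tz":0.07,"wx":0,"wy":0.03,"wz":0},{"grip":5,"tx":0,"ty":0,"tz":0,"wx":0,"wy":0,"wz":0},{"grip":5,"tx":0,"ty":0,"tz":0,"wx":0,"wy":0,"wz":0}]' |grep force
python3 -c "
from tgt import *
st()"
```

```text
force: [-6.5, 1.2, 6.7]
t 19.05 cap [  0.31   0.14 -10.76] ang -76.2 tilt 0.06 F [1.6 0.4 9.2] M [-0.26 -0.46 -0.01] q [ 0.35  0.43  1.82 -0.9   0.55  0.55] g 10.3
force: [-8.0, 1.7, 5.3]
t 19.38 cap [  0.95   0.11 -10.87] ang -79.6 tilt 0.13 F [ 3.3 -0.7  9.2] M [-0.32 -0.81  0.12] q [ 0.35  0.43  1.82 -0.9   0.56  0.61] g 10.4
```

```bash
 
python3 -m handwheel '[{"grip":5,"tx":0,"ty":0,"tz":0.07,"wx":0,"wy":0.03,"wz":0},{"grip":5,"tx":0,"ty":0,"tz":0.07,"wx":0,"wy":0.03,"wz":0},{"grip":5,"tx":0,"ty":0,"tz":0,"wx":0,"wy":0,"wz":0},{"grip":5,"tx":0,"ty":0,"tz":0,"wx":0,"wy":0,"wz":0}]' |grep force
python3 -c "
from tgt import *
st()"
```

```text
force: [-8.4, 0.6, 6.2]
t 19.72 cap [  1.21   0.12 -10.88] ang -82.8 tilt 0.14 F [3.5 0.6 9.8] M [-0.23 -0.94  1.19] q [ 0.35  0.43  1.82 -0.9   0.56  0.67] g 10.9
```

```bash
 
python3 -m handwheel '[{"grip":5,"tx":0,"ty":-1,"tz":-0.05,"wx":0,"wy":-0.02,"wz":0},{"grip":5,"tx":0,"ty":-1,"tz":0,"wx":0,"wy":0,"wz":0},{"grip":5,"tx":0,"ty":-1,"tz":0,"wx":0,"wy":0,"wz":0},{"grip":5,"tx":0,"ty":-1,"tz":0,"wx":0,"wy":0,"wz":0},{"grip":5,"tx":0,"ty":0,"tz":0,"wx":0,"wy":0,"wz":0},{"grip":5,"tx":0,"ty":0,"tz":0,"wx":0,"wy":0,"wz":0}]' |grep force
python3 -c "
from tgt import *
st()"
python3 -m handwheel '[{"grip":5,"tx":0,"ty":-1,"tz":0,"wx":0,"wy":0,"wz":0},{"grip":5,"tx":0,"ty":-0.5,"tz":0,"wx":0,"wy":0,"wz":0},{"grip":5,"tx":0,"ty":0,"tz":0,"wx":0,"wy":0,"wz":0},{"grip":5,"tx":0,"ty":0,"tz":0,"wx":0,"wy":0,"wz":0}]' |grep force
python3 -c "
from tgt import *
st()"
```

```text
force: [-2.9, -2.2, -5.2]
t 20.22 cap [ 1.11  0.24 -6.93] ang -81.9 tilt 0.15 F [ 5.6 -0.4 -3. ] M [-0.35 -1.14  0.82] q [ 0.36  0.42  1.82 -0.89  0.56  0.64] g 10.6
force: [-2.1, -2.8, -7.9]
t 20.55 cap [ 1.05  0.17 -5.51] ang -81.9 tilt 0.15 F [ 6.5 -0.7 -5.7] M [-0.29 -1.61  0.8 ] q [ 0.36  0.42  1.82 -0.89  0.56  0.64] g 10.7
```

```bash
 
python3 -m handwheel '[{"grip":5,"tx":0,"ty":0,"tz":-0.05,"wx":0,"wy":-0.02,"wz":0},{"grip":5,"tx":0,"ty":0,"tz":0,"wx":0,"wy":0,"wz":0},{"grip":5,"tx":0,"ty":0,"tz":0,"wx":0,"wy":0,"wz":0}]' |grep force
python3 -c "
from tgt import *
st()"
python3 snap.py 9
python3 two.py 9 358 240 214 180 50 54 8 pics/v16.png
```

```text
force: [-2.8, -3.8, -7.5]
t 20.8 cap [ 0.9   0.21 -5.43] ang -80.7 tilt 0.13 F [ 7.2  0.3 -5.1] M [-0.32 -1.84  0.41] q [ 0.36  0.42  1.82 -0.89  0.56  0.62] g 10.4
```

View pics/v16.png

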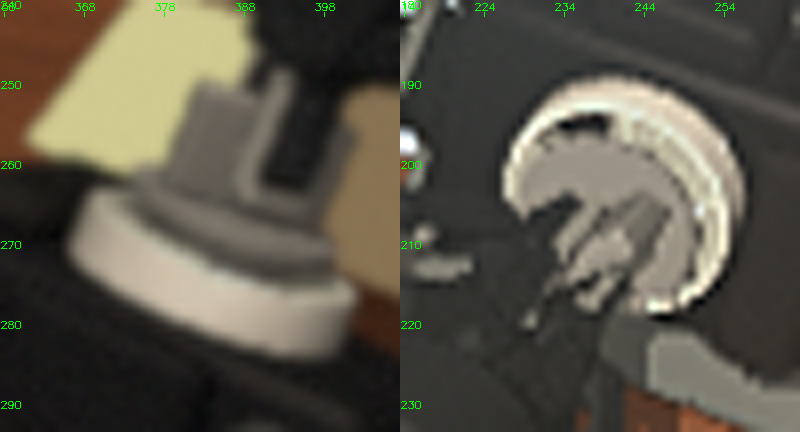

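```bash
 
python3 -m handwheel '[{"grip":5,"tx":0,"ty":1,"tz":0,"wx":0,"wy":0,"wz":0},{"grip":5,"tx":0,"ty":0,"tz":0,"wx":0,"wy":0,"wz":0},{"grip":5,"tx":0,"ty":0,"tz":0,"wx":0,"wy":0,"wz":0}]' |grep force
python3 -c "
from tgt import *
st()"
python3 -m handwheel '[{"grip":18,"tx":0,"ty":0,"tz":0,"wx":0,"wy":0,"wz":0},{"grip":32,"tx":0,"ty":0,"tz":0,"wx":0,"wy":0,"wz":0},{"grip":32,"tx":0,"ty":0,"tz":0,"wx":0,"wy":0,"wz":0},{"grip":32,"tx":0,"ty":0,"tz":0,"wx":0,"wy":0,"wz":0},{"grip":32,"tx":0,"ty":0,"tz":0,"wx":0,"wy":0,"wz":0}]' |grep force
python3 -c "
from tgt import *
st()"
```

```text
force: [-11.3, -1.4, -1.4]
t 21.15 cap [ 0.81  0.16 -5.76] ang -80.8 tilt 0.11 F [10.3 -0.8  5. ] M [-0.19 -2.27  0.43] q [ 0.36  0.42  1.82 -0.89  0.56  0.62] g 10.6
force: [0.0, 0.1, 0.1]
t 21.57 cap [-0.69  0.26 -6.03] ang -80.8 tilt 0.05 F [-0.1 -0.1  0. ] M [-0.13 -0.24 -0.04] q [ 0.36  0.42  1.82 -0.89  0.56  0.62] g 32.0
```

Released, and the contact force is zero. I'll retract along the tool axis and look.

```bash
 
python3 -m handwheel '[{"grip":32,"tx":0,"ty":-8,"tz":0,"wx":0,"wy":0,"wz":0},{"grip":32,"tx":0,"ty":-15,"tz":0,"wx":0,"wy":0,"wz":0},{"grip":32,"tx":0,"ty":-30,"tz":0,"wx":0,"wy":0,"wz":0},{"grip":32,"tx":0,"ty":-40,"tz":0,"wx":0,"wy":0,"wz":0},{"grip":32,"tx":0,"ty":-40,"tz":0,"wx":0,"wy":0,"wz":0},{"grip":32,"tx":0,"ty":-40,"tz":0,"wx":0,"wy":0,"wz":0},{"grip":32,"tx":0,"ty":-20,"tz":0,"wx":0,"wy":0,"wz":0},{"grip":32,"tx":0,"ty":0,"tz":0,"wx":0,"wy":0,"wz":0},{"grip":32,"tx":0,"ty":0,"tz":0,"wx":0,"wy":0,"wz":0}]'
python3 snap.py 10
python3 two.py 10 358 235 214 175 50 54 8 pics/v17.png
```

```text
time_s: 22.32
eef_pos: [431.7, 258.5, 275.8]
ee_rot: [0.607, -0.518, 0.136, -0.588]
force: [-0.4, 0.4, -0.5]
grip_width: 0.373
```

View pics/v17.png

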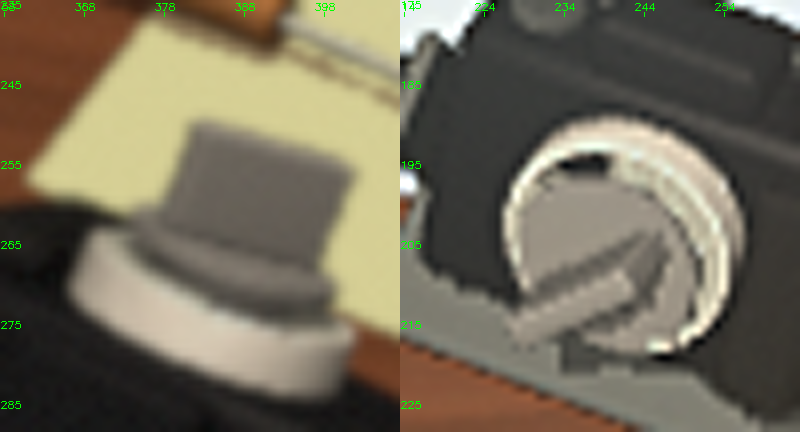

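View pics/top_10.png

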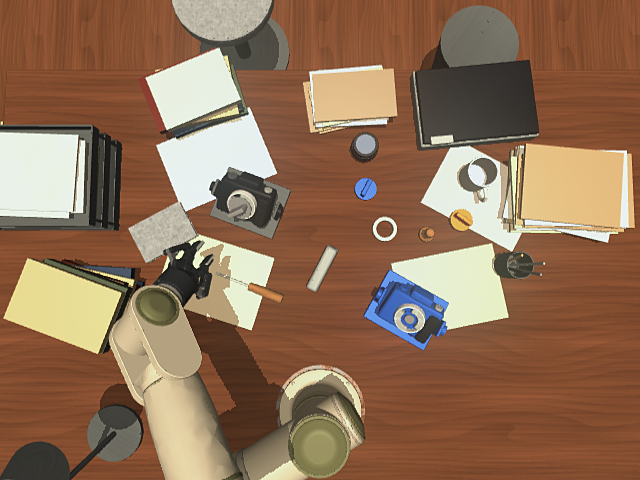

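```bash
cat > fin.py <<'E'
from h import *
import ov
C,M=ov.frame(576.0,198.4,-21.9,38,-127); th=np.linspace(0,2*np.pi,120)
outs=[]
for ang,dep in((-80,-6.5),(-80,-10.5)):
    a=np.radians(ang); X=M@[np.cos(a),np.sin(a),0]; n=M[:,2]; Y=np.cross(n,X); O=C+n*dep
    o=[]
    for c,f,x,y,sh in(('s','scene',360,245,(.1,-.8)),('t','top',222,186,(-.95,-.75))):
        k=9;w,h=44,42
        im=cv2.imread(f"pics/{f}_10.png"); A=cv2.resize(im[y:y+h,x:x+w],None,fx=k,fy=k,interpolation=cv2.INTER_CUBIC)
        def pl(P,col):
            q=(proj(c,P)+sh-[x,y]+.5)*k-.5; cv2.polylines(A,[np.round(q).astype(int)],False,col,1)
        for r,z in((31,18),(31,13)): pl(O+n*z+r*(np.outer(np.cos(th),X)+np.outer(np.sin(th),Y)),(0,0,255))
        for z in(18,50): pl(np.array([O+n*z+X*i*25+Y*j*6 for i,j in((1,1),(1,-1),(-1,-1),(-1,1),(1,1))]),(0,255,255))
        pl(C+40*(np.outer(np.cos(th),X)+np.outer(np.sin(th),Y)),(0,200,0))
        o.append(A)
    outs.append(np.hstack(o))
cv2.imwrite("pics/fin.png",cv2.resize(np.vstack(outs),None,fx=.75,fy=.75,interpolation=cv2.INTER_AREA))
E
python3 fin.py
```

```text
(no output)
```

View pics/fin.png

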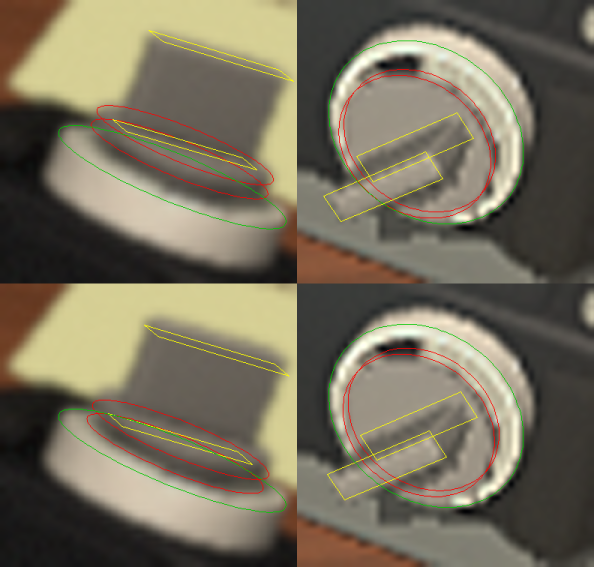

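```bash
python3 -c "
from rig import ctrl
print(ctrl.finish_job())"
```

```text
the job is handed in; nothing more can be done
None
```

The grey cap is on the black camera's mount, turned to its stop, sprung back and released, and the job is handed in. It took about 22 s of the 48 s; no verdict was given.

**What happened:**
- **First try:** one lug hit the mount's face at up to about 35 N. From two views I found the cap sat about 2.3 mm off-centre along its bar in the grip. I shifted by that much and the lugs went into the slots.
- **Pushing in:** the spring force rose from 3 to about 8 N, until the disc met the ring. I then backed off about 1.4 mm.
- **Turning:** the quarter turn clockwise ran into a hard stop at about 80° (1.2 Nm).
- **Springing out:** the turn was still pressing on the stop, and a side force of 6 to 10 N remained until I opened the fingers. After that the force read zero.

**Last checks:**
- Both camera views fit a cap that is centred, square, about 80° from the slots and with its underside about 6.5 mm below the face. They do not fit a cap that is still pushed in.
- The gripper is well clear of the mount, and nothing else appears to have moved in the overhead view.

**Disagreements:**
- Uncorrected, the camera calibration put heights about 3.5 mm too high. I corrected for it with small image shifts.
- My arm-based depth reading differed from where the disc met the ring by about 1.5 mm. The final depth therefore rests on the pictures and is good to about 1 mm.

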